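# Make up two pantry cartons from the cellar stock

## Task

Make up the two cardboard kit cartons from the five things standing in front of them, one thing to a cell and all upright. The three-cell carton gets the tall jar in its middle cell, with the low round jar and the food can in the cells on either side, whichever way round; the two-cell carton gets the square jar and the bottle, either way round. Set everything down gently on the carton floors without dropping or knocking anything over, and leave the funnel, the box of lids and the wooden spoon where they are.

Things in the scene. Friction and masses are not known exactly. Their poses are not given: they have to be found in the camera images.
- tall_jar_mid (a point): Tall round preserving jar of tomatoes with a flat steel screw lid, upright, loose, about 0.55 kg: 62 mm diameter, 135 mm high, straight sides up to 115 mm, lid 56 mm across. Point on its axis half-way up (67.5 mm above its base), z up.
- jam_jar_mid (a point): Low round preserving jar, the same diameter and red contents as the tall one but only 85 mm high, loose, about 0.3 kg: 62 mm diameter, straight sides up to 65 mm, steel lid 56 mm across. Point on its axis half-way up (42.5 mm above its base), z up.
- can_mid (a point): Plain ribbed steel food can, upright, loose, about 0.4 kg: 63 mm diameter over the rims, 100 mm high, straight all the way. Point on its axis half-way up (50 mm above its base), z up.
- square_jar_mid (a point): Square honey jar, upright, loose, about 0.32 kg: body 52 by 52 mm in plan with rounded corners and 85 mm high, above it a round steel lid 42 mm across, 100 mm high in all. Point on its axis half-way up (50 mm above its base); x and y square to its flat sides, z up.
- bottle_mid (a point): Slim short-necked green glass bottle with a steel cap, upright, loose, about 0.35 kg: 50 mm diameter with straight sides up to 100 mm, then narrowing to a 24 mm neck; cap 28 mm across; 125 mm high in all. Point on its axis half-way up (62.5 mm above its base), z up.
- carton3: Longer cardboard carton, open tray fixed to the table, 92 mm along its x, 262 mm along its y; three cells in a row, centres at y = -86, 0 and +86 mm. Cells 84 (x) by 82 mm (y) inside, floor 4 mm up; walls and partitions 4 mm thick, tops 28 mm above the table: fingers do not fit between goods and walls, so hold goods above that height. Origin: centre of underside, z up.
- carton2: Shorter cardboard carton, open tray fixed to the table, 92 mm along its x, 176 mm along its y; two cells in a row, centres at y = -43 and +43 mm. Cells 84 (x) by 82 mm (y) inside, floor 4 mm up; walls and partitions 4 mm thick, tops 28 mm above the table: fingers do not fit between goods and walls, so hold goods above that height. Origin: centre of underside, z up.
- funnel: White canning funnel standing on its 44 mm spout, 104 mm across the mouth, 60 mm high. To be left alone. Origin at the centre of its underside.
- lid_box: Closed cardboard box of jar lids with a paper band, 75 by 120 by 45 mm high. To be left alone. Origin at the centre of its underside.
- spoon: Wooden spoon 260 mm long lying beyond the cartons. To be left alone. Origin under it, about at its middle; x along it towards the bowl.

How it is judged:
By the outcome, as a careful person would: the job done as asked, in the order asked, and still so for the second after the job is handed in, with the robot touching nothing.
It also fails if it takes over 122 s, if anything falls off the work surface, if the arm or the gripper's body presses on something with over 40 N, if the wrist force passes 120 N, or if a joint passes its speed limit or range.

## Robot

A 7-joint arm with a two-finger parallel gripper is mounted at the origin on the work surface. World frame = base frame: x ahead of the robot, y to its left, z up, the work surface at z = 0. Lengths are in m, angles in rad, forces in N, time in s.
With the tool pointing down it reaches from about 0.425 to 0.825 m from the base axis. Payload 3.6 kg.
Tool frame: the origin (TCP) lies at the very end of the fingers, on their centre line; the grasp point (between the pads) lies 19 mm behind it; z points along the fingers, y is the direction in which the jaws open and shut (so a half turn about z gives the same grasp; the last joint's range is limited). The gripper opens to 93 mm and grips with 3 to 60 N. Pads are 15 mm wide; open, the fingers measure 128 mm over their backs; the gripper's body (75 mm by 188 mm) begins 65 mm behind the grasp point.
Start: joints at [1.218, 0.615, -0.013, 1.423, 0.008, 1.103, -0.04], TCP at [0.208, -0.616, 0.219] pointing down, gripper open.
Joint ranges: [-3.12, 3.12], [-0.3, 2.06], [-1.34, 1.32], [0.26, 2.42], [-1.36, 4.5], [0.01, 1.98], [-2.84, 2.84]. Speed limits (rad/s): [2.79, 2.79, 3.14, 3.14, 3.14, 3.14, 3.14].

## Interface

Orientations are given as a rotation vector (axis times angle).
In Python, from workcell import * gives the robot as it stands. The module is installed in compiled form; this text tells all that it offers.
- The arm moves only by the shell command python3 -m handwheel 'ROWS' [FORCE]. ROWS is JSON, a list of rows, each a list of 7 numbers: the turn, a rotation vector about the tool's x, y, z in units of 5 degrees (1.0 is 5 degrees), then the shift along the tool's x, y, z in units of 40 mm (1.0 is 40 mm), then the closure, from -1 (fully open) to 1 (shut). In form: [[rx, ry, rz, dx, dy, dz, jaw], ...]. A call has 1 to 5 rows; each row shifts and turns the pose as measured when the row begins, along the tool's axes as they then stand; what a row does not reach is not made up. A row lasts 1/10 s, in which the tool goes at most 50 mm and 8.59 degrees, less where a joint would pass 70% of its speed; a pose out of reach is approached as far as the arm can. A call is refused whole if a number of a shift passes 1 or a number of a turn 1, either way. A call with a gripper value outside its range is refused whole. The fingers move at their own pace and stop on an object; FORCE is the grip in N (left out, the last holds). Time passes only in rows, so rows that do not move let the fingers close. It gives the time, the measured TCP pose, the force and the opening at its end, in the units of the state.
- observe(): the state, without advancing time (a new reading comes with each control period).
- read_camera(name): name is "side" or "top"; returns a dict with "frame" (384x512x3 uint8, blue, green, red), "intrinsics" (3x3 intrinsics, pixels), "camera_from_world" (4x4, takes a point from world to camera coordinates). Camera axes: x right, y down, z forward; pixel columns grow to the right and rows downward; lengths in m; the calibration is good to about 2 mm. A picture is of the moment at which its call begins. There is no depth.
- hand_in(): hands the job in, once; it reports no verdict.
The state is a dict: "t": time; "qpos": joint angles; "qd": joint speeds; "tau": joint torques, N m; "tool_pos": TCP position; "ee_rot": TCP orientation; "force": force on the tool from outside, world axes, zero at the start; "wrist_torque": the same for the moment, N m; "finger_gap": finger opening in m.
Only numpy, scipy, OpenCV 4.12 (cv2) and the standard library are available. Lean on these libraries where they do the work, as an engineer would, in place of code of your own. Each camera call takes 0.05 s, during which the arm holds its last target.

## Working session

There is one attempt and no reset: what is moved stays moved. The work goes in short steps, Python scripts to look and compute and a shell command to move; the robot and the scene stay as the last step left them, time stands still between calls to the robot, and variables do not carry over. Pictures are saved under pics/ and viewed, and the job is handed in when it is done.

```bash
mkdir -p pics
python3 - <<'E'
from workcell import *
import cv2
for n in ("top","side"):
    r=read_camera(n); cv2.imwrite(f"pics/{n}0.png",cv2.resize(r["frame"],(800,600),interpolation=cv2.INTER_CUBIC)); cv2.imwrite(f"pics/{n}0_raw.png",r["frame"])
    print(n,r["intrinsics"].round(1).tolist(),r["camera_from_world"].round(3).tolist())
s=observe()
for k in("t","tool_pos","ee_rot","force","finger_gap"): print(k,s[k])
E
```

```text
top [[440.7, 0.0, 258.8], [0.0, 440.7, 194.7], [0.0, 0.0, 1.0]] [[0.035, -0.999, 0.003, -0.026], [-0.979, -0.035, -0.202, 0.57], [0.202, 0.004, -0.979, 1.475], [0.0, 0.0, 0.0, 1.0]]
side [[347.3, 0.0, 247.4], [0.0, 347.3, 194.7], [0.0, 0.0, 1.0]] [[-0.987, -0.163, -0.0, 0.586], [-0.106, 0.639, -0.762, 0.13], [0.125, -0.751, -0.648, 1.221], [0.0, 0.0, 0.0, 1.0]]
t 0.1
tool_pos [ 0.20784061 -0.61513076  0.21761752]
ee_rot [-3.09776391e+00 -5.09272514e-01  6.16349566e-04]
force [-0.01524241  0.03856808  0.14414731]
finger_gap 0.09310597344791754
```

View pics/top0.png

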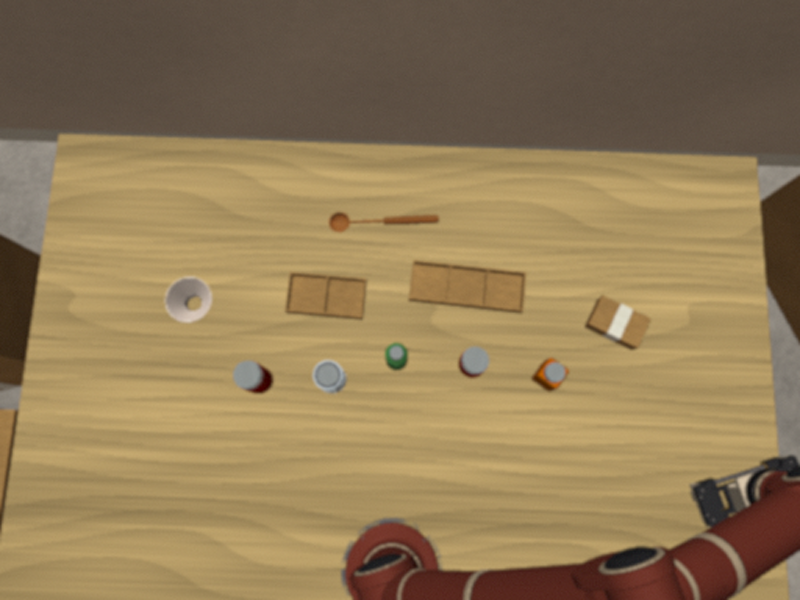

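View pics/side0.png

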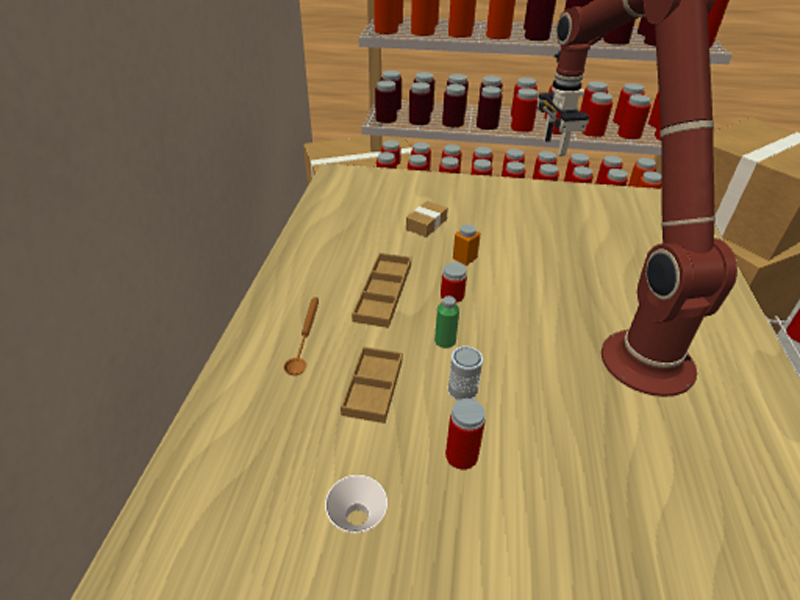

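The top view (800 px) shows, left to right along −y, the tall jar (250,376), can (328,376), bottle (396,355), low jar (474,361) and square jar (551,374). Carton2 is at (327,296) and carton3 at (467,287). I'll enlarge crops to read these more closely.

Run:
```python
import cv2
im=cv2.imread("pics/top0_raw.png")
def crop(n,x0,y0,w,h,s=6):
    c=cv2.resize(im[y0:y0+h,x0:x0+w],None,fx=s,fy=s,interpolation=cv2.INTER_CUBIC)
    for x in range(x0,x0+w,10): cv2.line(c,((x-x0)*s,0),((x-x0)*s,5 if x%20 else 12),(0,0,0),1); (x%20==0) and cv2.putText(c,str(x),((x-x0)*s+2,12),0,.4,(0,0,0),1)
    for y in range(y0,y0+h,10): cv2.line(c,(0,(y-y0)*s),(5 if y%20 else 12,(y-y0)*s),(0,0,0),1); cv2.putText(c,str(y),(12,(y-y0)*s+4),0,.35,(0,0,0),1)
    cv2.imwrite(f"pics/{n}.png",c)
crop("cA",140,165,130,95); crop("cB",250,160,130,95)
```

```text
(no output)
```

View pics/cA.png

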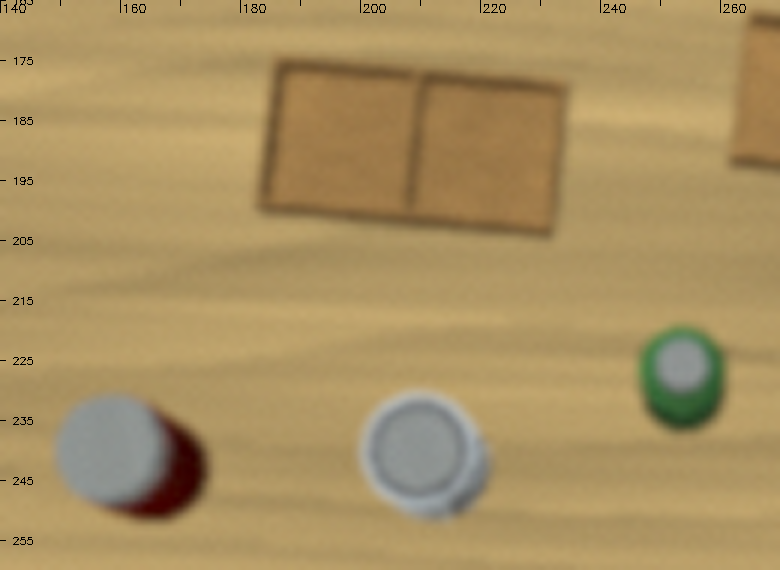

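View pics/cB.png

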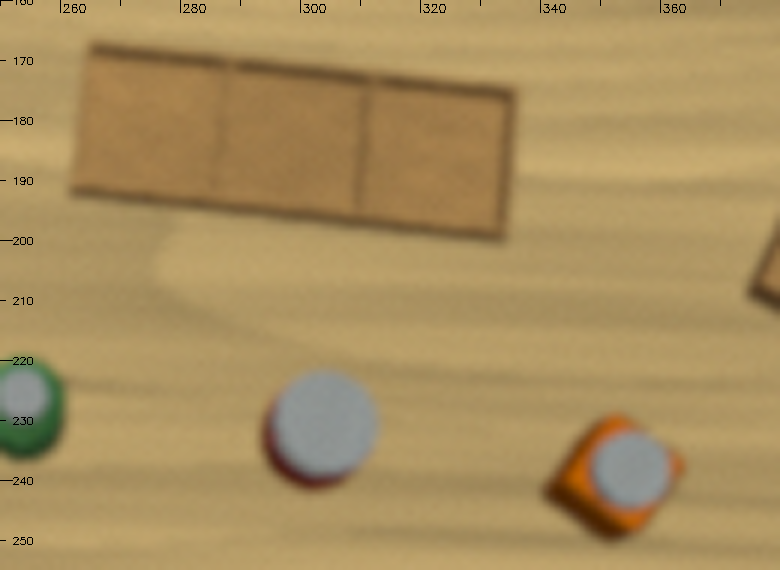

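The crops give lid, cap and carton-corner pixels. I'll turn them into world points at their known heights.

```bash
cat > h.py <<'E'
from workcell import *
import numpy as np, cv2
from scipy.spatial.transform import Rotation as R
def cal(n):
    import json,os
    f=f"cal_{n}.npz"
    if not os.path.exists(f):
        r=read_camera(n); np.savez(f,K=r["intrinsics"],T=r["camera_from_world"])
    d=np.load(f); return d["K"],d["T"]
def px2w(n,uv,z):
    K,T=cal(n); d=T[:3,:3].T@np.linalg.solve(K,[uv[0],uv[1],1]); o=-T[:3,:3].T@T[:3,3]
    return o+d*(z-o[2])/d[2]
def w2px(n,p):
    K,T=cal(n); c=K@(T[:3,:3]@np.asarray(p)+T[:3,3]); return c[:2]/c[2]
E
python3 - <<'E'
from h import *
def u(c,o,s=6): return ((c[0]+.5)/s-.5+o[0],(c[1]+.5)/s-.5+o[1])
A=(140,165);B=(250,160)
for n,c,o,z in [("tall",(112,449),A,.135),("can",(418,447),A,.1),("bottle",(683,364),A,.125),("jam",(325,424),B,.085),("sq",(632,469),B,.1)]:
    p=px2w("top",u(c,o),z); print(n,p.round(4),np.hypot(*p[:2]).round(3),(w2px("side",p)*1.5625).round(1))
for n,cs,o in [("c2",[(278,60),(568,86),(552,236),(260,209)],A),("c3",[(91,44),(515,90),(504,240),(70,192)],B)]:
    P=np.array([px2w("top",u(c,o),.028)[:2] for c in cs]); print(n,P.round(4).tolist(),P.mean(0).round(4))
    print([np.linalg.norm(P[i]-P[i-1]).round(4) for i in range(4)])
    for a,b in((0,1),(3,2)): d=P[a]-P[b]; print("y axis ang off +y deg",np.degrees(np.arctan2(-d[0],d[1])).round(2))
    for a,b in((0,3),(1,2)): d=P[a]-P[b]; print("x axis ang",np.degrees(np.arctan2(d[1],d[0])).round(2))
P=[px2w("top",u(c,B),.085)[:2] for c in[(615,417),(683,467),(549,484)]]
for a,b in((0,1),(0,2)): d=P[a]-P[b]; print("sq",np.linalg.norm(d),np.degrees(np.arctan2(d[1],d[0])))
E
python3 - <<'E'
import cv2
im=cv2.imread("pics/side0_raw.png")
cv2.imwrite("pics/sA.png",cv2.resize(im[135:235,205:325],None,fx=6,fy=6,interpolation=cv2.INTER_CUBIC))
cv2.imwrite("pics/sB.png",cv2.resize(im[215:310,205:325],None,fx=6,fy=6,interpolation=cv2.INTER_CUBIC))
E
```

```text
tall [0.3955 0.3134 0.135 ] 0.505 [469.3 410.7]
can [0.4058 0.1528 0.1   ] 0.434 [466.4 358.2]
bottle [0.4537 0.0079 0.125 ] 0.454 [449.  300.6]
jam [ 0.4481 -0.1613  0.085 ] 0.476 [455.3 269.8]
sq [ 0.4272 -0.3298  0.1   ] 0.54 [467.9 229. ]
c2 [[0.6407, 0.2576], [0.6309, 0.0839], [0.5398, 0.0892], [0.5499, 0.262]] [0.5903 0.1732]
[np.float64(0.0909), np.float64(0.1739), np.float64(0.0912), np.float64(0.1732)]
y axis ang off +y deg -3.23
y axis ang off +y deg -3.34
x axis ang -2.8
x axis ang -3.29
c3 [[0.6791, -0.0236], [0.6597, -0.2777], [0.5681, -0.2711], [0.588, -0.0141]] [ 0.6237 -0.1466]
[np.float64(0.0916), np.float64(0.2548), np.float64(0.0918), np.float64(0.2578)]
y axis ang off +y deg -4.37
y axis ang off +y deg -4.43
x axis ang -5.97
x axis ang -4.08
sq 0.046291026805889396 54.68267774801498
sq 0.053762046975630834 -43.67018151831766
```

View pics/sA.png

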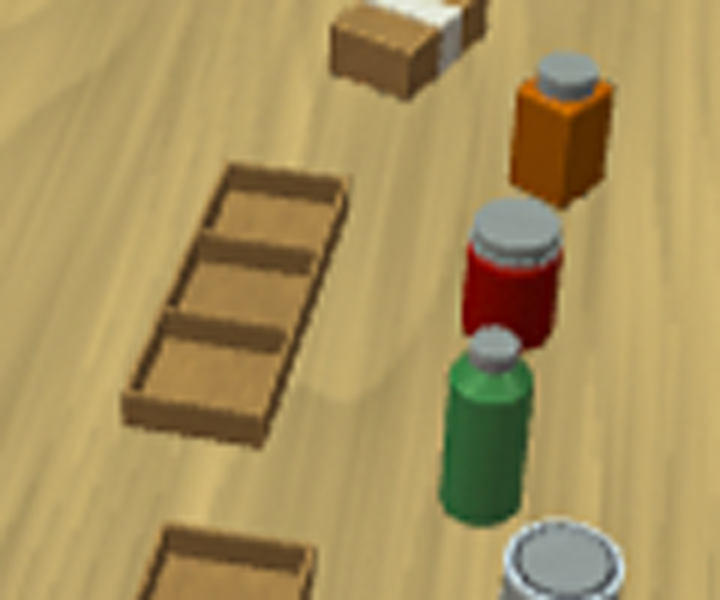

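View pics/sB.png

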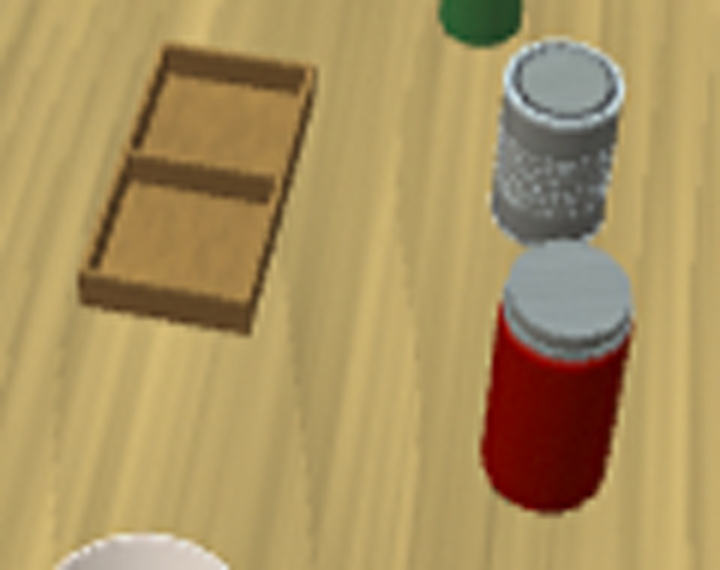

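Both cameras agree to about 2 mm. Next I'll fit the cartons as rigid rectangles and the square jar's yaw from both views, and write a helper that reports how far to go.

```bash
cat >> h.py <<'E'
def togo(target,ydeg,N=None):
    """remaining shift in tool axes (units 40mm), turn (units 5deg) to TCP target with tool y at world angle ydeg, z down"""
    s=observe(); M=R.from_rotvec(s["ee_rot"]); Rm=M.as_matrix()
    y=np.array([np.cos(np.radians(ydeg)),np.sin(np.radians(ydeg)),0]); z=np.array([0,0,-1.]); x=np.cross(y,z)
    Mt=R.from_matrix(np.c_[x,y,z]); rv=(M.inv()*Mt).as_rotvec()
    d=np.asarray(target)-s["tool_pos"]
    print("t",round(s["t"],2),"pos",s["tool_pos"].round(4),"yang",np.degrees(np.arctan2(Rm[1,1],Rm[0,1])).round(1),"gap",round(s["finger_gap"],4),"F",s["force"].round(1))
    print("turn",(np.degrees(rv)/5).round(2),"shift now-axes",(Rm.T@d/.04).round(2))
    if N:
        for k in range(N):
            Rk=(M*R.from_rotvec(rv*k/N)).as_matrix(); print(k,(np.degrees(rv)/5/N).round(2),(Rk.T@d/.04/N).round(2))
E
python3 - <<'E'
from h import *
from scipy.optimize import least_squares
def u(c,o,s=6): return ((c[0]+.5)/s-.5+o[0],(c[1]+.5)/s-.5+o[1])
A=(140,165);B=(250,160);SA=(205,135);SB=(205,215)
def fit(obs,p0):
    def pt(p,l): c,s=np.cos(p[2]),np.sin(p[2]); return [p[0]+c*l[0]-s*l[1],p[1]+s*l[0]+c*l[1],l[2]]
    f=lambda p:np.concatenate([w2px(n,pt(p,l))-np.array(uv) for n,uv,l in obs])
    r=least_squares(f,p0,loss="soft_l1"); print(r.x[:2].round(4),np.degrees(r.x[2]).round(2),"res",r.fun.round(1)); return r.x
def car(hy,top,side,p0):
    h=.046
    L=[(h,hy,.028),(h,-hy,.028),(-h,-hy,.028),(-h,hy,.028)]
    return fit([("top",t,l) for t,l in zip(top,L)]+[("side",t,l) for t,l in zip(side,L)],p0)
c2=car(.088,[u(c,A) for c in[(278,60),(568,86),(552,236),(260,209)]],[u(c,SB) for c in [(80,280),(166,46),(316,68),(252,307)]],[.59,.173,-.05])
c3=car(.131,[u(c,B) for c in[(91,44),(515,90),(504,240),(70,192)]],[u(c,SA) for c in [(122,397),(230,164),(350,180),(266,417)]],[.62,-.147,-.07])
for n,c,ys in(("c2",c2,(-.043,.043)),("c3",c3,(-.086,0,.086))):
    for y in ys: print(n,y,np.round([c[0]-np.sin(c[2])*y,c[1]+np.cos(c[2])*y],4))
h=.0245
fit([("top",u((615,417),B),(h,-h,.085)),("top",u((683,467),B),(-h,-h,.085)),("top",u((549,484),B),(h,h,.085)),
 ("side",u((516,85),SA),(h,h,.085)),("side",u((613,88),SA),(-h,-h,.085)),("side",u((567,110),SA),(-h,h,.085)),("side",u((562,207),SA),(-h,h,0))],[.427,-.33,.85])
for a in (35,40,45,50,55,60):
    pass
togo([.4272,-.3298,.2],-40,7)
E
```

```text
[0.5922 0.1742] -3.13 res [-0.5 -0.6  0.1 -0.7  0.1 -0.5 -0.7 -0.4  0.5 -0.5  0.2 -0.4  0.9  0.
  0.5  0.1]
[ 0.625  -0.1475] -4.5 res [-0.8 -0.6  1.1 -0.2  1.  -0.2 -0.2 -0.4  0.4  0.3 -0.1  0.   0.8  0.3
  0.3  0.9]
c2 -0.043 [0.5898 0.1312]
c2 0.043 [0.5945 0.2171]
c3 -0.086 [ 0.6182 -0.2333]
c3 0 [ 0.625  -0.1475]
c3 0.086 [ 0.6318 -0.0618]
[ 0.4413 -0.3197] 23.6 res [  2.5  -4.6  -2.9   0.6   0.2 -10.4   1.5   5.8  -7.7  -2.5   4.1  -0.
   2.9   0.3]
t 0.2 pos [ 0.2079 -0.6154  0.2179] yang -71.3 gap 0.093 F [-0.2 -0.2 -0.1]
turn [-0.02 -0.   -6.27] shift now-axes [ 7.48 -5.01  0.46]
0 [-0.  -0.  -0.9] [ 1.07 -0.72  0.07]
1 [-0.  -0.  -0.9] [ 1.12 -0.63  0.06]
2 [-0.  -0.  -0.9] [ 1.17 -0.54  0.06]
3 [-0.  -0.  -0.9] [ 1.21 -0.45  0.06]
4 [-0.  -0.  -0.9] [ 1.24 -0.35  0.06]
5 [-0.  -0.  -0.9] [ 1.26 -0.25  0.06]
6 [-0.  -0.  -0.9] [ 1.28 -0.16  0.06]
```

Run:
```python
from h import *
from scipy.optimize import least_squares
def u(c,o,s=6): return ((c[0]+.5)/s-.5+o[0],(c[1]+.5)/s-.5+o[1])
B=(250,160);SA=(205,135)
h=.0245
obs=[("top",u((615,417),B),(h,-h,.085)),("top",u((683,467),B),(-h,-h,.085)),("top",u((549,484),B),(h,h,.085)),
 ("side",u((516,85),SA),(h,-h,.085)),("side",u((613,88),SA),(-h,h,.085)),("side",u((567,110),SA),(h,h,.085)),("side",u((562,207),SA),(h,h,0)),
 ("top",u((632,469),B),(0,0,.1)),("side",u((569,70),SA),(0,0,.1))]
def pt(p,l): c,s=np.cos(p[2]),np.sin(p[2]); return [p[0]+c*l[0]-s*l[1],p[1]+s*l[0]+c*l[1],l[2]]
f=lambda p:np.concatenate([w2px(n,pt(p,l))-np.array(uv) for n,uv,l in obs])
r=least_squares(f,[.427,-.33,.85]); print(r.x[:2].round(4),np.degrees(r.x[2]).round(2),"res",r.fun.round(1))
```

```text
[ 0.4267 -0.3285] 52.82 res [ 0.  -1.   0.4 -0.1  2.3 -0.9  0.4  0.9  0.7  0.6  0.8  1.4 -0.3  1.8
 -0.4  0.1  0.1  0.5]
```

Square jar is at (0.427, −0.329), yaw 52.8°, so the jaws go along −37°. Moving above it.

```bash
python3 -m handwheel '[[0,0,-0.9,0.9,-0.6,0,-1],[0,0,-0.9,0.95,-0.5,0,-1],[0,0,-0.9,1,-0.4,0,-1],[0,0,-0.9,1,-0.35,0,-1],[0,0,-0.9,1,-0.3,0,-1]]' 30
python3 -c "
from h import *
togo([.427,-.329,.2],-37.2,5)"
```

```text
t: 0.7
tool_pos: [0.3367, -0.4493, 0.215]
ee_rot: [-2.941, -1.102, 0.011]
force: [0.7, 0.0, -0.4]
finger_gap: 0.0933
t 0.7 pos [ 0.3367 -0.4493  0.215 ] yang -48.9 gap 0.0933 F [ 0.7  0.  -0.4]
turn [-0.04  0.07 -2.34] shift now-axes [ 3.68 -0.78  0.35]
0 [-0.01  0.01 -0.47] [ 0.74 -0.16  0.07]
1 [-0.01  0.01 -0.47] [ 0.74 -0.13  0.07]
2 [-0.01  0.01 -0.47] [ 0.75 -0.1   0.07]
3 [-0.01  0.01 -0.47] [ 0.75 -0.07  0.07]
4 [-0.01  0.01 -0.47] [ 0.75 -0.03  0.07]
```

```bash
python3 -m handwheel '[[0,0,-0.5,0.8,-0.15,0.1,-1],[0,0,-0.5,0.8,-0.13,0.1,-1],[0,0,-0.5,0.8,-0.1,0.1,-1],[0,0,-0.5,0.8,-0.07,0.1,-1],[0,0,-0.5,0.6,-0.03,0.1,-1]]'
python3 -c "
from h import *
togo([.427,-.329,.2],-37.2,2)"
```

```text
t: 1.2
tool_pos: [0.4338, -0.3175, 0.1943]
ee_rot: [-2.792, -1.438, 0.007]
force: [0.5, -0.9, -0.3]
finger_gap: 0.0929
t 1.2 pos [ 0.4338 -0.3175  0.1943] yang -35.5 gap 0.0929 F [ 0.5 -0.9 -0.3]
turn [-0.03  0.04  0.34] shift now-axes [-0.33  0.03 -0.14]
0 [-0.02  0.02  0.17] [-0.17  0.01 -0.07]
1 [-0.02  0.02  0.17] [-0.17  0.02 -0.07]
```

```bash
python3 -m handwheel '[[0,0,0.3,-0.33,0,0,-1],[0,0,0,0,0,0.5,-1],[0,0,0,0,0,0.7,-1],[0,0,0,0,0,0.6,-1],[0,0,0,0,0,0,-1]]'
python3 -c "
from h import *
togo([.427,-.329,.039],-37.2)"
```

```text
t: 1.7
tool_pos: [0.428, -0.3265, 0.1209]
ee_rot: [2.808, 1.408, -0.004]
force: [-0.8, 0.4, 0.4]
finger_gap: 0.0926
t 1.7 pos [ 0.428  -0.3265  0.1209] yang -36.7 gap 0.0926 F [-0.8  0.4  0.4]
turn [-0.    0.03  0.09] shift now-axes [-0.06  0.02  2.05]
```

```bash
python3 -m handwheel '[[0,0,0.1,-0.06,0.02,0.5,-1],[0,0,0,0,0,0.6,-1],[0,0,0,0,0,0.5,-1],[0,0,0,0,0,0.35,-1],[0,0,0,0,0,0,-1]]'
python3 -c "
from h import *
togo([.427,-.329,.039],-37.2)
for n in('top','side'):
  r=read_camera(n); f=r['frame']; a,b=w2px(n,[.427,-.329,.05]).astype(int); a=min(max(a,60),450);b=min(max(b,50),330)
  cv2.imwrite(f'pics/g1{n}.png',cv2.resize(f[b-50:b+50,a-60:a+60],None,fx=5,fy=5,interpolation=cv2.INTER_CUBIC))
"
```

```text
t: 2.2
tool_pos: [0.428, -0.3361, 0.0455]
ee_rot: [2.811, 1.38, -0.002]
force: [-0.0, 0.0, -0.4]
finger_gap: 0.0929
t 2.2 pos [ 0.428  -0.3361  0.0455] yang -37.7 gap 0.0929 F [-0.   0.  -0.4]
turn [ 0.1   0.06 -0.1 ] shift now-axes [ 0.13 -0.13  0.16]
```

View pics/g1side.png

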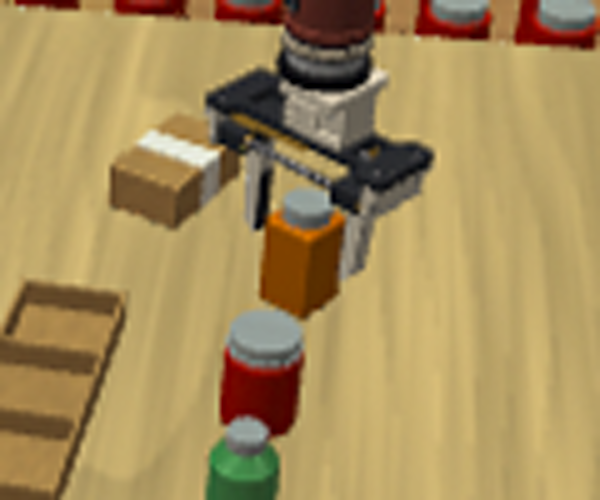

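The jar stands between the open fingers, slightly toward the camera side. I'll correct and close.

```bash
python3 -m handwheel '[[0.1,0.06,-0.1,0.13,-0.13,0.16,-1],[0,0,0,0,0,0,-1]]'
python3 -c "
from h import *
togo([.427,-.329,.039],-37.2)"
python3 -m handwheel '[[0,0,0,0,0,0,1],[0,0,0,0,0,0,1],[0,0,0,0,0,0,1],[0,0,0,0,0,0,1],[0,0,0,0,0,0,1]]' 30
python3 -c "
from h import *
togo([.427,-.329,.2],-37.2)"
```

```text
t: 2.5
tool_pos: [0.4295, -0.3302, 0.0425]
ee_rot: [2.809, 1.394, 0.006]
force: [-0.5, 1.5, 0.2]
finger_gap: 0.0932
t 2.5 pos [ 0.4295 -0.3302  0.0425] yang -37.2 gap 0.0932 F [-0.5  1.5  0.2]
turn [ 0.08 -0.01 -0.  ] shift now-axes [-0.01 -0.07  0.09]
t: 3.0
tool_pos: [0.4305, -0.3307, 0.0443]
ee_rot: [2.806, 1.393, 0.008]
force: [-0.3, -0.7, 0.4]
finger_gap: 0.0579
t 3.0 pos [ 0.4305 -0.3307  0.0443] yang -37.2 gap 0.0579 F [-0.3 -0.7  0.4]
turn [ 0.12 -0.01  0.  ] shift now-axes [-0.02 -0.05 -3.89]
```

```bash
python3 -m handwheel '[[0,0,0,0,0,0,1],[0,0,0,0,0,0,1],[0,0,0,0,0,0,1]]'
python3 -m handwheel '[[0,0,0,0,0,-0.2,1],[0,0,0,0,0,-0.4,1],[0,0,0,0,0,-0.6,1]]'
python3 -c "
from h import *
togo([.427,-.329,.25],-37.2)"
```

```text
t: 3.3
tool_pos: [0.43, -0.3304, 0.0443]
ee_rot: [2.807, 1.394, 0.007]
force: [0.5, 0.1, 0.7]
finger_gap: 0.0522
t: 3.6
tool_pos: [0.426, -0.3278, 0.0896]
ee_rot: [-2.811, -1.396, 0.002]
force: [0.2, 0.4, -2.5]
finger_gap: 0.0522
t 3.6 pos [ 0.426  -0.3278  0.0896] yang -37.2 gap 0.0522 F [ 0.2  0.4 -2.5]
turn [-0.03  0.    0.  ] shift now-axes [-0.01  0.03 -4.01]
```

Held (52 mm gap, about 3 N of weight). Lifting and moving across.

```bash
python3 -m handwheel '[[0,0,0,0,0,-0.9,1],[0,0,0,0,0,-1,1],[0,0,0,0,0,-1,1],[0,0,0,0,0,-0.8,1],[0,0,0,0.3,0,-0.4,1]]'
python3 -c "
from h import *
togo([.590,.131,.24],-3.1,12)"
```

```text
t: 4.1
tool_pos: [0.4292, -0.3185, 0.2588]
ee_rot: [-2.808, -1.388, 0.01]
force: [0.2, 0.4, -3.6]
finger_gap: 0.0522
t 4.1 pos [ 0.4292 -0.3185  0.2588] yang -37.4 gap 0.0522 F [ 0.2  0.4 -3.6]
turn [-0.13 -0.02 -6.86] shift now-axes [11.37 -3.63  0.49]
0 [-0.01 -0.   -0.57] [ 0.95 -0.3   0.04]
1 [-0.01 -0.   -0.57] [ 0.96 -0.25  0.04]
2 [-0.01 -0.   -0.57] [ 0.97 -0.21  0.04]
3 [-0.01 -0.   -0.57] [ 0.98 -0.16  0.04]
4 [-0.01 -0.   -0.57] [ 0.99 -0.11  0.04]
5 [-0.01 -0.   -0.57] [ 0.99 -0.06  0.04]
6 [-0.01 -0.   -0.57] [ 0.99 -0.01  0.04]
7 [-0.01 -0.   -0.57] [0.99 0.04 0.04]
8 [-0.01 -0.   -0.57] [0.99 0.09 0.04]
9 [-0.01 -0.   -0.57] [0.98 0.14 0.04]
10 [-0.01 -0.   -0.57] [0.98 0.19 0.04]
11 [-0.01 -0.   -0.57] [0.97 0.24 0.04]
```

```bash
python3 -m handwheel '[[0,0,-0.4,0.6,-0.2,0,1],[0,0,-0.6,0.9,-0.25,0,1],[0,0,-0.6,0.9,-0.2,0,1],[0,0,-0.6,0.9,-0.15,0,1],[0,0,-0.6,0.9,-0.1,0,1]]'
python3 -m handwheel '[[0,0,-0.6,0.9,-0.06,0,1],[0,0,-0.6,0.9,0,0,1],[0,0,-0.6,0.9,0.04,0,1],[0,0,-0.6,0.9,0.1,0,1],[0,0,-0.6,0.8,0.1,0,1]]'
python3 -c "
from h import *
togo([.590,.131,.24],-3.1,4)"
```

```text
t: 4.6
tool_pos: [0.4858, -0.1576, 0.2614]
ee_rot: [-2.627, -1.717, 0.013]
force: [0.7, 0.7, -3.6]
finger_gap: 0.0522
t: 5.1
tool_pos: [0.5431, 0.0156, 0.2588]
ee_rot: [-2.365, -2.054, 0.022]
force: [0.7, 0.3, -3.7]
finger_gap: 0.0523
t 5.1 pos [0.5431 0.0156 0.2588] yang -8.0 gap 0.0523 F [ 0.7  0.3 -3.7]
turn [-0.18  0.04 -0.99] shift now-axes [3.02 0.77 0.44]
0 [-0.05  0.01 -0.25] [0.76 0.19 0.11]
1 [-0.05  0.01 -0.25] [0.75 0.21 0.11]
2 [-0.05  0.01 -0.25] [0.75 0.22 0.11]
3 [-0.05  0.01 -0.25] [0.74 0.24 0.12]
```

```bash
python3 -m handwheel '[[0,0,-0.25,0.8,0.2,0.1,1],[-0.1,0,-0.25,0.8,0.2,0.1,1],[-0.1,0,-0.25,0.7,0.2,0.1,1],[0,0,-0.1,0.5,0.2,0.1,1],[0,0,0,0,0,0.1,1]]'
python3 -c "
from h import *
togo([.590,.131,.1],-3.1)"
```

```text
t: 5.6
tool_pos: [0.5844, 0.1339, 0.2352]
ee_rot: [-2.278, -2.16, 0.007]
force: [-0.7, 0.1, -3.2]
finger_gap: 0.0519
t 5.6 pos [0.5844 0.1339 0.2352] yang -3.0 gap 0.0519 F [-0.7  0.1 -3.2]
turn [-0.06  0.02  0.01] shift now-axes [-0.06  0.16  3.38]
```

```bash
python3 -m handwheel '[[-0.06,0,0,-0.1,0.15,0.4,1],[0,0,0,0,0,0.7,1],[0,0,0,0,0,0.7,1],[0,0,0,0,0,0.7,1],[0,0,0,0,0,0.4,1]]'
python3 -m handwheel '[[0,0,0,0,0,0.2,1],[0,0,0,0,0,0,1]]'
python3 -c "
from h import *
togo([.590,.131,.0485],-3.1)"
```

```text
t: 6.1
tool_pos: [0.5885, 0.1248, 0.1158]
ee_rot: [2.279, 2.156, -0.008]
force: [-0.1, -1.3, -4.0]
finger_gap: 0.0522
t: 6.3
tool_pos: [0.5856, 0.1213, 0.1043]
ee_rot: [2.283, 2.155, -0.022]
force: [-0.2, 0.6, -3.3]
finger_gap: 0.0524
t 6.3 pos [0.5856 0.1213 0.1043] yang -3.3 gap 0.0524 F [-0.2  0.6 -3.3]
turn [-0.1   0.13 -0.04] shift now-axes [0.26 0.11 1.39]
```

```bash
python3 -m handwheel '[[-0.1,0.13,0,0.26,0.11,0.2,1],[0,0,0,0.1,0,0.4,1],[0,0,0,0.05,0,0.3,1],[0,0,0,0,0,0,1]]'
python3 -c "
from h import *
togo([.590,.131,.0485],-3.1)"
```

```text
t: 6.7
tool_pos: [0.5945, 0.1394, 0.0697]
ee_rot: [2.284, 2.152, 0.015]
force: [-0.8, 0.3, -4.1]
finger_gap: 0.0524
t 6.7 pos [0.5945 0.1394 0.0697] yang -3.4 gap 0.0524 F [-0.8  0.3 -4.1]
turn [ 0.1  -0.05 -0.06] shift now-axes [-0.22 -0.1   0.53]
```

```bash
python3 -m handwheel '[[0.1,-0.05,0,-0.15,-0.1,0.05,1],[0,0,0,0,0,0.1,1],[0,0,0,0,0,0.1,1],[0,0,0,0,0,0.1,1],[0,0,0,0,0,0.05,1]]'
python3 -c "
from h import *
togo([.590,.131,.0485],-3.1)"
```

```text
t: 7.2
tool_pos: [0.5919, 0.1334, 0.0549]
ee_rot: [2.286, 2.152, 0.006]
force: [-1.2, -0.4, -2.9]
finger_gap: 0.0522
t 7.2 pos [0.5919 0.1334 0.0549] yang -3.4 gap 0.0522 F [-1.2 -0.4 -2.9]
turn [ 0.05 -0.01 -0.07] shift now-axes [-0.06 -0.04  0.16]
```

```bash
python3 -m handwheel '[[0,0,0,0,0,0.08,1],[0,0,0,0,0,0.07,1],[0,0,0,0,0,0.05,1],[0,0,0,0,0,0,1]]'
python3 -c "
from h import *
togo([.590,.131,.0485],-3.1)"
```

```text
t: 7.6
tool_pos: [0.5924, 0.1338, 0.0487]
ee_rot: [2.284, 2.152, 0.007]
force: [0.7, 0.5, -3.8]
finger_gap: 0.0523
t 7.6 pos [0.5924 0.1338 0.0487] yang -3.4 gap 0.0523 F [ 0.7  0.5 -3.8]
turn [ 0.07 -0.01 -0.07] shift now-axes [-0.07 -0.06  0.01]
```

```bash
python3 -m handwheel '[[0,0,0,0,0,0.05,1],[0,0,0,0,0,0.04,1],[0,0,0,0,0,0,1]]'
```

```text
t: 7.9
tool_pos: [0.593, 0.1341, 0.0485]
ee_rot: [2.283, 2.15, 0.009]
force: [0.3, -0.2, -3.3]
finger_gap: 0.0522
```

```bash
python3 -m handwheel '[[0,0,0,0,0,0.08,1],[0,0,0,0,0,0.08,1]]'; python3 -m handwheel '[[0,0,0,0,0,0.08,1]]'
```

```text
t: 8.1
tool_pos: [0.5934, 0.1343, 0.0481]
ee_rot: [2.282, 2.148, 0.007]
force: [-7.3, -3.6, 21.8]
finger_gap: 0.0522
t: 8.2
tool_pos: [0.5933, 0.1343, 0.0482]
ee_rot: [2.282, 2.147, 0.007]
force: [-5.3, -2.4, 17.7]
finger_gap: 0.0521
```

Contact with the floor. I'll relax, then open.

```bash
python3 -m handwheel '[[0,0,0,0,0,0,1]]'; python3 -m handwheel '[[0,0,0,0,0,0,0.4],[0,0,0,0,0,0,-0.2],[0,0,0,0,0,0,-1],[0,0,0,0,0,0,-1],[0,0,0,0,0,0,-1]]'
python3 -c "
from h import *
togo([.590,.131,.0485],-3.1)
for n in('top','side'):
  r=read_camera(n); cv2.imwrite(f'pics/p1{n}.png',cv2.resize(r['frame'],(800,600)))
"
```

```text
t: 8.3
tool_pos: [0.5935, 0.1345, 0.049]
ee_rot: [2.281, 2.147, 0.008]
force: [0.6, 0.8, -3.8]
finger_gap: 0.0521
t: 8.8
tool_pos: [0.5952, 0.1351, 0.0482]
ee_rot: [2.281, 2.146, 0.013]
force: [0.8, -0.5, -0.2]
finger_gap: 0.0755
t 8.8 pos [0.5952 0.1351 0.0482] yang -3.5 gap 0.0755 F [ 0.8 -0.5 -0.2]
turn [ 0.15  0.01 -0.08] shift now-axes [-0.11 -0.12 -0.01]
```

View pics/p1side.png

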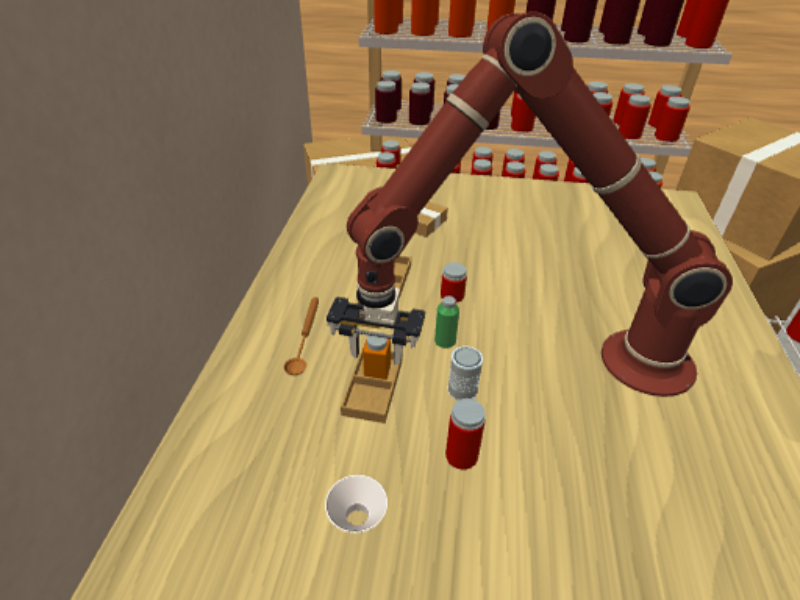

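Square jar stands in the −y cell of carton2 and the fingers are clear of it. Rising, then on to the bottle.

```bash
python3 -m handwheel '[[0,0,0,0,0,0,-1],[0,0,0,-0.05,0,-0.3,-1],[0,0,0,-0.05,0,-0.6,-1],[0,0,0,0,0,-0.9,-1],[0,0,0,0,0,-1,-1]]'
python3 -m handwheel '[[0,0,0,0,0,-1,-1],[0,0,0,0,0,-0.8,-1],[0,0,0,-0.3,-0.3,-0.3,-1],[0,0,0,-0.7,-0.7,0,-1],[0,0,0,-0.7,-0.8,0,-1]]'
python3 -c "
from h import *
togo([.4537,.008,.2],-3)"
```

```text
t: 9.4
tool_pos: [0.5896, 0.1292, 0.1595]
ee_rot: [2.284, 2.151, -0.006]
force: [-0.0, -0.4, 0.5]
finger_gap: 0.0928
t: 9.9
tool_pos: [0.5178, 0.0703, 0.2582]
ee_rot: [2.272, 2.152, 0.029]
force: [0.3, -0.7, 0.1]
finger_gap: 0.0927
t 9.9 pos [0.5178 0.0703 0.2582] yang -3.1 gap 0.0927 F [ 0.3 -0.7  0.1]
turn [ 0.25 -0.06 -0.02] shift now-axes [-1.65 -1.55  1.41]
```

```bash
python3 -m handwheel '[[0.2,-0.05,0,-0.7,-0.7,0.2,-1],[0,0,0,-0.6,-0.55,0.3,-1],[0,0,0,-0.2,-0.2,0.3,-1],[0,0,0,0,0,0.2,-1],[0,0,0,0,0,0,-1]]'
python3 -c "
from h import *
togo([.4537,.008,.056],-3)"
```

```text
t: 10.4
tool_pos: [0.4511, 0.0076, 0.2216]
ee_rot: [2.279, 2.147, 0.007]
force: [0.6, 0.4, -0.1]
finger_gap: 0.0933
t 10.4 pos [0.4511 0.0076 0.2216] yang -3.4 gap 0.0933 F [ 0.6  0.4 -0.1]
turn [ 0.12  0.05 -0.08] shift now-axes [0.03 0.02 4.14]
```

```bash
python3 -m handwheel '[[0.1,0.05,0,0,0,0.6,-1],[0,0,0,0,0,0.8,-1],[0,0,0,0,0,0.6,-1],[0,0,0,0,0,0.3,-1],[0,0,0,0,0,0,-1]]'
python3 -c "
from h import *
togo([.4537,.008,.056],-3)"
```

```text
t: 10.9
tool_pos: [0.4609, 0.0134, 0.1307]
ee_rot: [2.274, 2.156, 0.023]
force: [-0.1, 0.5, -0.3]
finger_gap: 0.0928
t 10.9 pos [0.4609 0.0134 0.1307] yang -3.1 gap 0.0928 F [-0.1  0.5 -0.3]
turn [ 0.18 -0.06 -0.01] shift now-axes [-0.15 -0.2   1.86]
```

```bash
python3 -m handwheel '[[0.15,-0.05,0,-0.15,-0.2,0.3,-1],[0,0,0,0,0,0.6,-1],[0,0,0,0,0,0.6,-1],[0,0,0,0,0,0.3,-1],[0,0,0,0,0,0,-1]]'
python3 -c "
from h import *
togo([.4537,.008,.056],-3)"
```

```text
t: 11.4
tool_pos: [0.4577, 0.0093, 0.0584]
ee_rot: [2.272, 2.16, 0.014]
force: [-0.7, 0.4, 0.1]
finger_gap: 0.093
t 11.4 pos [0.4577 0.0093 0.0584] yang -2.9 gap 0.093 F [-0.7  0.4  0.1]
turn [ 0.12 -0.02  0.02] shift now-axes [-0.04 -0.1   0.06]
```

```bash
python3 -m handwheel '[[0.12,0,0,-0.04,-0.1,0.06,-1],[0,0,0,0,0,0,-1]]'
python3 -m handwheel '[[0,0,0,0,0,0,1],[0,0,0,0,0,0,1],[0,0,0,0,0,0,1],[0,0,0,0,0,0,1],[0,0,0,0,0,0,1]]' 30
python3 -m handwheel '[[0,0,0,0,0,0,1],[0,0,0,0,0,0,1],[0,0,0,0,0,0,1]]'
python3 -c "
from h import *
togo([.4537,.008,.056],-3)"
```

```text
t: 11.6
tool_pos: [0.4541, 0.0079, 0.0567]
ee_rot: [-2.277, -2.164, -0.003]
force: [0.6, -0.5, -0.5]
finger_gap: 0.0929
t: 12.1
tool_pos: [0.4558, 0.0078, 0.059]
ee_rot: [2.276, 2.162, 0.009]
force: [-0.4, -0.1, 0.6]
finger_gap: 0.0575
t: 12.4
tool_pos: [0.4554, 0.0078, 0.059]
ee_rot: [2.276, 2.162, 0.008]
force: [-0.4, 0.6, 0.3]
finger_gap: 0.0495
t 12.4 pos [0.4554 0.0078 0.059 ] yang -2.9 gap 0.0495 F [-0.4  0.6  0.3]
turn [ 0.06 -0.02  0.01] shift now-axes [ 0.   -0.04  0.07]
```

Bottle gripped (49.5 mm). Lift, then to carton2's +y cell.

```bash
python3 -m handwheel '[[0,0,0,0,0,-0.2,1],[0,0,0,0,0,-0.5,1],[0,0,0,0,0,-0.8,1],[0,0,0,0,0,-1,1],[0,0,0,0,0,-1,1]]'
python3 -m handwheel '[[0,0,0,0,0,-0.9,1],[0,0,0,0,0,-0.5,1],[0,0,0,0.3,0.2,-0.1,1],[0,0,0,0.6,0.4,0,1],[0,0,0,0.8,0.5,0,1]]'
python3 -c "
from h import *
togo([.5945,.217,.22],-3.1)"
```

```text
t: 12.9
tool_pos: [0.4482, 0.0068, 0.1981]
ee_rot: [-2.267, -2.157, 0.017]
force: [0.8, 0.3, -3.7]
finger_gap: 0.0496
t: 13.4
tool_pos: [0.4944, 0.0675, 0.2661]
ee_rot: [-2.285, -2.151, 0.019]
force: [1.4, -0.1, -3.1]
finger_gap: 0.0497
t 13.4 pos [0.4944 0.0675 0.2661] yang -3.5 gap 0.0497 F [ 1.4 -0.1 -3.1]
turn [-0.13  0.07 -0.07] shift now-axes [3.89 2.28 1.1 ]
```

```bash
python3 -m handwheel '[[-0.1,0.07,0,0.9,0.5,0,1],[0,0,0,0.9,0.55,0.1,1],[0,0,0,0.9,0.5,0.2,1],[0,0,0,0.5,0.3,0.3,1],[0,0,0,0.2,0.1,0.2,1]]'
python3 -c "
from h import *
togo([.5945,.217,.063],-3.1)"
```

```text
t: 13.9
tool_pos: [0.5807, 0.2051, 0.2314]
ee_rot: [-2.282, -2.152, 0.008]
force: [-0.1, 0.5, -3.4]
finger_gap: 0.0495
t 13.9 pos [0.5807 0.2051 0.2314] yang -3.4 gap 0.0495 F [-0.1  0.5 -3.4]
turn [-0.08 -0.   -0.05] shift now-axes [0.32 0.36 4.21]
```

```bash
python3 -m handwheel '[[-0.08,0,0,0.35,0.35,0.3,1],[0,0,0,0,0.05,0.7,1],[0,0,0,0,0,0.7,1],[0,0,0,0,0,0.5,1],[0,0,0,0,0,0,1]]'
python3 -c "
from h import *
togo([.5945,.217,.063],-3.1)"
```

```text
t: 14.4
tool_pos: [0.593, 0.2143, 0.1373]
ee_rot: [-2.283, -2.154, 0.02]
force: [-0.8, -0.2, -4.2]
finger_gap: 0.0495
t 14.4 pos [0.593  0.2143 0.1373] yang -3.3 gap 0.0495 F [-0.8 -0.2 -4.2]
turn [-0.12  0.08 -0.05] shift now-axes [0.08 0.05 1.86]
```

```bash
python3 -m handwheel '[[-0.12,0.08,0,0.08,0.05,0.3,1],[0,0,0,0,0,0.5,1],[0,0,0,0,0,0.4,1],[0,0,0,0,0,0.1,1],[0,0,0,0,0,0,1]]'
python3 -c "
from h import *
togo([.5945,.217,.063],-3.1)"
```

```text
t: 14.9
tool_pos: [0.5961, 0.213, 0.0889]
ee_rot: [2.288, 2.148, 0.001]
force: [0.6, -0.0, -3.8]
finger_gap: 0.0496
t 14.9 pos [0.5961 0.213  0.0889] yang -3.6 gap 0.0496 F [ 0.6 -0.  -3.8]
turn [ 0.03  0.02 -0.1 ] shift now-axes [ 0.1  -0.05  0.65]
```

```bash
python3 -m handwheel '[[0.03,0,0,0.1,-0.05,0.15,1],[0,0,0,0,0,0.2,1],[0,0,0,0,0,0.2,1],[0,0,0,0,0,0.15,1],[0,0,0,0,0,0.1,1]]'
python3 -c "
from h import *
togo([.5945,.217,.063],-3.1)"
```

```text
t: 15.4
tool_pos: [0.5966, 0.2186, 0.0626]
ee_rot: [2.287, 2.146, 0.007]
force: [-9.4, -5.3, 35.2]
finger_gap: 0.0493
t 15.4 pos [0.5966 0.2186 0.0626] yang -3.6 gap 0.0493 F [-9.4 -5.3 35.2]
turn [ 0.08  0.   -0.11] shift now-axes [-0.04 -0.05 -0.01]
```

Floor contact, firmer than I wanted at 35 N, so I'll stop sooner on the next ones. Relax and open.

```bash
python3 -m handwheel '[[0,0,0,0,0,0,1]]'; python3 -m handwheel '[[0,0,0,0,0,0,0.4],[0,0,0,0,0,0,-0.2],[0,0,0,0,0,0,-1],[0,0,0,0,0,0,-1],[0,0,0,0,0,0,-1]]'
python3 -c "
from h import *
togo([.5945,.217,.063],-3.1)
for n in('top','side'):
  r=read_camera(n); cv2.imwrite(f'pics/p2{n}.png',cv2.resize(r['frame'],(800,600)))
"
```

```text
t: 15.5
tool_pos: [0.5968, 0.2189, 0.0637]
ee_rot: [2.287, 2.146, 0.008]
force: [0.7, 0.3, -3.5]
finger_gap: 0.0495
t: 16.0
tool_pos: [0.5985, 0.2199, 0.0643]
ee_rot: [2.286, 2.146, 0.015]
force: [-0.1, -0.0, -0.6]
finger_gap: 0.0752
t 16.0 pos [0.5985 0.2199 0.0643] yang -3.6 gap 0.0752 F [-0.1 -0.  -0.6]
turn [ 0.13 -0.03 -0.11] shift now-axes [-0.08 -0.1   0.03]
```

View pics/p2side.png

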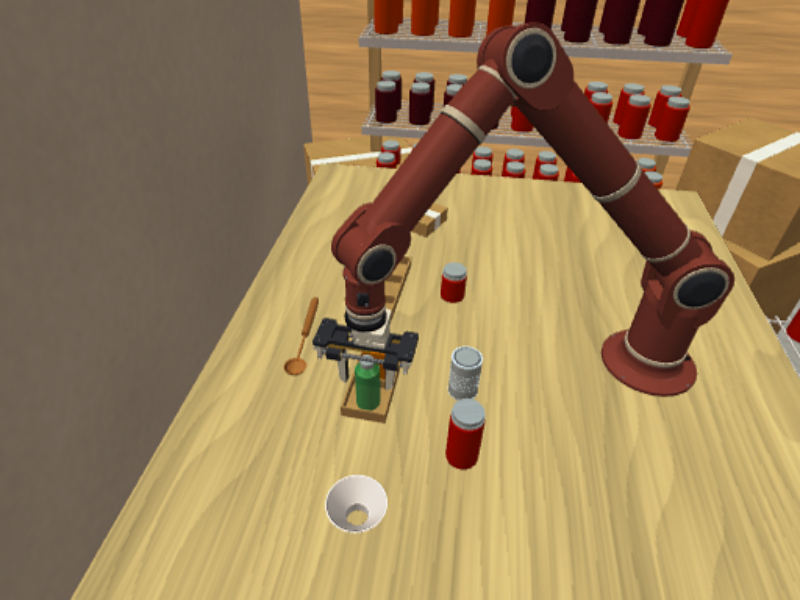

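Bottle upright in its cell. Next the can: rise and go over.

```bash
python3 -m handwheel '[[0,0,0,-0.05,-0.05,0,-1],[0,0,0,0,0,-0.3,-1],[0,0,0,0,0,-0.7,-1],[0,0,0,0,0,-1,-1],[0,0,0,0,0,-1,-1]]'
python3 -m handwheel '[[0,0,0,0,0,-1,-1],[0,0,0,0,0,-0.6,-1],[0,0,0,-0.1,-0.4,-0.1,-1],[0,0,0,-0.3,-0.9,0,-1],[0,0,0,-0.3,-0.9,0,-1]]'
python3 -c "
from h import *
togo([.4058,.1528,.2],-3.5)"
```

```text
t: 16.6
tool_pos: [0.591, 0.2153, 0.1832]
ee_rot: [2.289, 2.15, -0.007]
force: [0.2, 0.2, 0.6]
finger_gap: 0.0927
t: 17.1
tool_pos: [0.5057, 0.1962, 0.2654]
ee_rot: [2.286, 2.143, 0.03]
force: [-0.4, 0.1, -0.0]
finger_gap: 0.0927
t 17.1 pos [0.5057 0.1962 0.2654] yang -3.7 gap 0.0927 F [-0.4  0.1 -0. ]
turn [ 0.22 -0.1  -0.04] shift now-axes [-1.26 -2.45  1.58]
```

```bash
python3 -m handwheel '[[0.2,-0.1,0,-0.4,-0.8,0,-1],[0,0,0,-0.4,-0.7,0.2,-1],[0,0,0,-0.2,-0.5,0.4,-1],[0,0,0,-0.1,-0.2,0.4,-1],[0,0,0,0,0,0.2,-1]]'
python3 -c "
from h import *
togo([.4058,.1528,.046],-3.5)"
```

```text
t: 17.6
tool_pos: [0.4074, 0.1566, 0.2218]
ee_rot: [2.282, 2.147, 0.011]
force: [-0.5, -0.3, -0.7]
finger_gap: 0.093
t 17.6 pos [0.4074 0.1566 0.2218] yang -3.5 gap 0.093 F [-0.5 -0.3 -0.7]
turn [ 0.13  0.   -0.  ] shift now-axes [-0.1  -0.08  4.39]
```

```bash
python3 -m handwheel '[[0.1,0,0,-0.1,-0.05,0.6,-1],[0,0,0,0,0,0.9,-1],[0,0,0,0,0,0.6,-1],[0,0,0,0,0,0.3,-1],[0,0,0,0,0,0,-1]]'
python3 -c "
from h import *
togo([.4058,.1528,.046],-3.5)"
```

```text
t: 18.1
tool_pos: [0.4119, 0.1557, 0.126]
ee_rot: [2.284, 2.148, 0.02]
force: [0.0, -0.6, 0.2]
finger_gap: 0.0932
t 18.1 pos [0.4119 0.1557 0.126 ] yang -3.5 gap 0.0932 F [ 0.  -0.6  0.2]
turn [ 0.15 -0.06 -0.  ] shift now-axes [-0.09 -0.17  2.  ]
```

```bash
python3 -m handwheel '[[0.15,-0.05,0,-0.09,-0.17,0.2,-1],[0,0,0,0,0,0.6,-1],[0,0,0,0,0,0.6,-1],[0,0,0,0,0,0.4,-1],[0,0,0,0,0,0.1,-1]]'
python3 -c "
from h import *
togo([.4058,.1528,.046],-3.5)"
```

```text
t: 18.6
tool_pos: [0.4104, 0.1551, 0.0511]
ee_rot: [2.288, 2.148, 0.017]
force: [0.1, 0.0, 1.0]
finger_gap: 0.0926
t 18.6 pos [0.4104 0.1551 0.0511] yang -3.6 gap 0.0926 F [0.1 0.  1. ]
turn [ 0.11 -0.06 -0.02] shift now-axes [-0.07 -0.11  0.13]
```

```bash
python3 -m handwheel '[[0.11,-0.06,0,-0.07,-0.11,0.13,-1],[0,0,0,0,0,0,-1]]'
python3 -m handwheel '[[0,0,0,0,0,0,1],[0,0,0,0,0,0,1],[0,0,0,0,0,0,1],[0,0,0,0,0,0,1],[0,0,0,0,0,0,1]]' 30
python3 -m handwheel '[[0,0,0,0,0,0,1],[0,0,0,0,0,0,1]]'
python3 -c "
from h import *
togo([.4058,.1528,.046],-3)"
```

```text
t: 18.8
tool_pos: [0.4062, 0.1528, 0.0462]
ee_rot: [2.29, 2.15, 0.001]
force: [0.6, 0.2, 0.2]
finger_gap: 0.0926
t: 19.3
tool_pos: [0.4072, 0.1531, 0.0484]
ee_rot: [2.29, 2.149, 0.007]
force: [-0.4, 0.3, -3.0]
finger_gap: 0.0618
t: 19.5
tool_pos: [0.4072, 0.1531, 0.0484]
ee_rot: [2.29, 2.149, 0.007]
force: [-0.1, 0.5, -0.1]
finger_gap: 0.0617
t 19.5 pos [0.4072 0.1531 0.0484] yang -3.7 gap 0.0617 F [-0.1  0.5 -0.1]
turn [ 0.05 -0.02 -0.13] shift now-axes [-0.01 -0.03  0.06]
```

Can held (61.7 mm between the rims). To carton3's +y cell.

```bash
python3 -m handwheel '[[0,0,0,0,0,-0.2,1],[0,0,0,0,0,-0.5,1],[0,0,0,0,0,-0.8,1],[0,0,0,0,0,-1,1],[0,0,0,0,0,-1,1]]'
python3 -m handwheel '[[0,0,0,0,0,-0.9,1],[0,0,0,0,0,-0.5,1],[0,0,0,-0.3,0.2,-0.2,1],[0,0,0,-0.6,0.5,0,1],[0,0,0,-0.7,0.7,0,1]]'
python3 -c "
from h import *
togo([.6318,-.0618,.22],-4.5)"
```

```text
t: 20.0
tool_pos: [0.4018, 0.1503, 0.1884]
ee_rot: [-2.285, -2.148, 0.02]
force: [0.7, -1.3, -3.2]
finger_gap: 0.0617
t: 20.5
tool_pos: [0.4519, 0.0877, 0.2625]
ee_rot: [-2.272, -2.166, 0.005]
force: [0.4, 0.5, -3.7]
finger_gap: 0.0616
t 20.5 pos [0.4519 0.0877 0.2625] yang -2.7 gap 0.0616 F [ 0.4  0.5 -3.7]
turn [-0.05  0.01  0.35] shift now-axes [-3.52  4.67  1.05]
```

```bash
python3 -m handwheel '[[0,0,0.1,-0.7,0.9,0,1],[0,0,0.1,-0.7,0.9,0,1],[0,0,0.1,-0.7,0.9,0,1],[0,0,0,-0.7,0.9,0.1,1],[0,0,0,-0.4,0.6,0.2,1]]'
python3 -c "
from h import *
togo([.6318,-.0618,.22],-4.5)"
```

```text
t: 21.0
tool_pos: [0.613, -0.059, 0.2504]
ee_rot: [-2.301, -2.135, 0.012]
force: [-0.0, 0.6, -4.1]
finger_gap: 0.0617
t 21.0 pos [ 0.613  -0.059   0.2504] yang -4.3 gap 0.0617 F [-0.   0.6 -4.1]
turn [-0.08  0.04  0.04] shift now-axes [-0.03  0.48  0.76]
```

```bash
python3 -m handwheel '[[-0.08,0.04,0,0.1,0.35,0.5,1],[0,0,0,0,0.1,0.7,1],[0,0,0,0,0,0.7,1],[0,0,0,0,0,0.6,1],[0,0,0,0,0,0.2,1]]'
python3 -c "
from h import *
togo([.6318,-.0618,.0535],-4.5)"
```

```text
t: 21.5
tool_pos: [0.6312, -0.0652, 0.1351]
ee_rot: [-2.313, -2.122, 0.009]
force: [0.4, -0.5, -2.7]
finger_gap: 0.0615
t 21.5 pos [ 0.6312 -0.0652  0.1351] yang -4.9 gap 0.0615 F [ 0.4 -0.5 -2.7]
turn [-0.07  0.03 -0.08] shift now-axes [0.09 0.02 2.04]
```

```bash
python3 -m handwheel '[[-0.07,0.03,-0.08,0.1,0,0.3,1],[0,0,0,0,0,0.5,1],[0,0,0,0,0,0.5,1],[0,0,0,0,0,0.1,1],[0,0,0,0,0,0,1]]'
python3 -c "
from h import *
togo([.6318,-.0618,.0535],-4.5)"
```

```text
t: 22.0
tool_pos: [0.6303, -0.0615, 0.0785]
ee_rot: [-2.306, -2.13, 0.002]
force: [-0.6, -0.0, -2.9]
finger_gap: 0.0616
t 22.0 pos [ 0.6303 -0.0615  0.0785] yang -4.5 gap 0.0616 F [-0.6 -0.  -2.9]
turn [-0.03 -0.01 -0.01] shift now-axes [-0.01  0.04  0.63]
```

```bash
python3 -m handwheel '[[0,0,0,0,0.04,0.15,1],[0,0,0,0,0,0.18,1],[0,0,0,0,0,0.15,1],[0,0,0,0,0,0.08,1],[0,0,0,0,0,0,1]]'
python3 -c "
from h import *
togo([.6318,-.0618,.0535],-4.5)"
```

```text
t: 22.5
tool_pos: [0.6344, -0.0617, 0.0581]
ee_rot: [2.306, 2.13, 0.005]
force: [-0.6, -0.4, -2.8]
finger_gap: 0.0615
t 22.5 pos [ 0.6344 -0.0617  0.0581] yang -4.6 gap 0.0615 F [-0.6 -0.4 -2.8]
turn [ 0.04 -0.01 -0.01] shift now-axes [-0.01 -0.07  0.12]
```

```bash
python3 -m handwheel '[[0,0,0,0,-0.04,0.09,1],[0,0,0,0,0,0.07,1],[0,0,0,0,0,0.06,1]]'
python3 -m handwheel '[[0,0,0,0,0,0.06,1]]'
python3 -m handwheel '[[0,0,0,0,0,0.06,1]]'
```

```text
t: 22.8
tool_pos: [0.6331, -0.0616, 0.0524]
ee_rot: [2.306, 2.129, 0.004]
force: [-6.3, -0.6, 19.1]
finger_gap: 0.0619
t: 22.9
tool_pos: [0.6331, -0.0616, 0.0524]
ee_rot: [2.306, 2.128, 0.004]
force: [-3.3, -0.2, 8.7]
finger_gap: 0.0613
t: 23.0
tool_pos: [0.6331, -0.0615, 0.0524]
ee_rot: [2.305, 2.128, 0.003]
force: [-4.0, -0.3, 8.6]
finger_gap: 0.0618
```

On the floor exactly at the expected height. Opening.

```bash
python3 -m handwheel '[[0,0,0,0,0,0.05,0.4],[0,0,0,0,0,0.03,-0.2],[0,0,0,0,0,0.02,-1],[0,0,0,0,0,0,-1],[0,0,0,0,0,0,-1]]'
python3 -m handwheel '[[0,0,0,0,0,0,-1],[0,0,0,0,0,0,-1]]'
python3 -c "
from h import *
togo([.6318,-.0618,.0535],-4.5)
for n in('top','side'):
  r=read_camera(n); cv2.imwrite(f'pics/p3{n}.png',cv2.resize(r['frame'],(800,600)))
"
```

```text
t: 23.5
tool_pos: [0.6353, -0.0612, 0.0528]
ee_rot: [2.302, 2.124, 0.01]
force: [0.4, 0.7, -0.2]
finger_gap: 0.0816
t: 23.7
tool_pos: [0.6359, -0.0611, 0.0527]
ee_rot: [2.301, 2.124, 0.011]
force: [0.0, -0.4, -0.7]
finger_gap: 0.0925
t 23.7 pos [ 0.6359 -0.0611  0.0527] yang -4.6 gap 0.0925 F [ 0.  -0.4 -0.7]
turn [ 0.14  0.02 -0.02] shift now-axes [-0.02 -0.1  -0.02]
```

View pics/p3side.png

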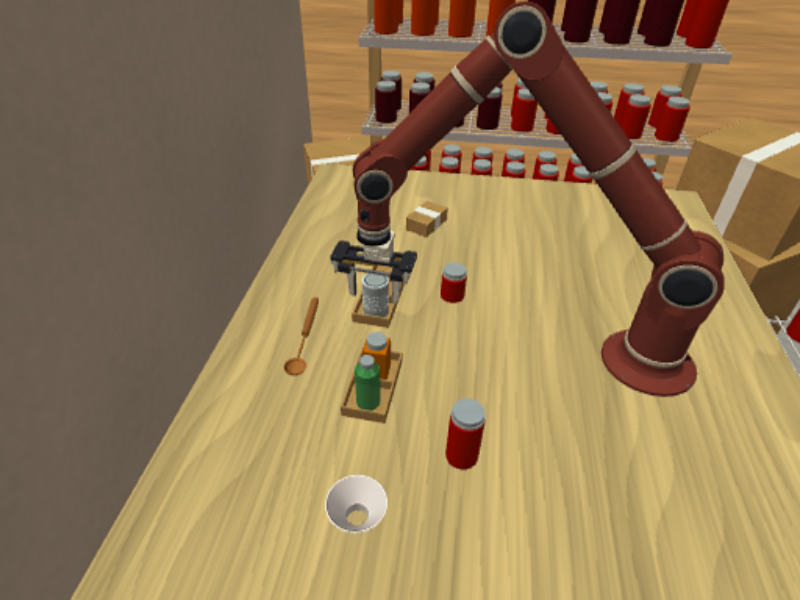

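Can stands in its cell, upright. Next the low jar.

```bash
python3 -m handwheel '[[0,0,0,0,-0.1,0,-1],[0,0,0,0,0,-0.3,-1],[0,0,0,0,0,-0.7,-1],[0,0,0,0,0,-1,-1],[0,0,0,0,0,-0.8,-1]]'
python3 -m handwheel '[[0,0,0,0,0,-0.4,-1],[0,0,0,-0.2,-0.4,-0.2,-1],[0,0,0,-0.5,-0.9,0,-1],[0,0,0,-0.5,-0.9,0,-1],[0,0,0,-0.5,-0.9,0,-1]]'
python3 -c "
from h import *
togo([.448,-.1613,.2],-4.5)"
```

```text
t: 24.3
tool_pos: [0.6262, -0.0606, 0.1644]
ee_rot: [2.307, 2.131, -0.003]
force: [1.0, 0.1, 0.2]
finger_gap: 0.093
t: 24.8
tool_pos: [0.5027, -0.1147, 0.1992]
ee_rot: [2.287, 2.13, 0.028]
force: [0.5, -0.2, -0.3]
finger_gap: 0.0926
t 24.8 pos [ 0.5027 -0.1147  0.1992] yang -4.1 gap 0.0926 F [ 0.5 -0.2 -0.3]
turn [ 0.28 -0.03  0.09] shift now-axes [-1.26 -1.28 -0.05]
```

```bash
python3 -m handwheel '[[0.25,0,0.08,-0.6,-0.6,0,-1],[0,0,0,-0.4,-0.3,0.2,-1],[0,0,0,-0.15,-0.1,0.5,-1],[0,0,0,0,0,0.6,-1],[0,0,0,0,0,0.3,-1]]'
python3 -c "
from h import *
togo([.448,-.1613,.037],-4.5)"
```

```text
t: 25.3
tool_pos: [0.4534, -0.1641, 0.1401]
ee_rot: [2.306, 2.116, 0.002]
force: [0.1, 0.0, 0.4]
finger_gap: 0.0932
t 25.3 pos [ 0.4534 -0.1641  0.1401] yang -4.9 gap 0.0932 F [0.1 0.  0.4]
turn [ 0.11  0.08 -0.09] shift now-axes [ 0.07 -0.17  2.58]
```

```bash
python3 -m handwheel '[[0.1,0.08,-0.09,0.07,-0.17,0.4,-1],[0,0,0,0,0,0.6,-1],[0,0,0,0,0,0.7,-1],[0,0,0,0,0,0.5,-1],[0,0,0,0,0,0.1,-1]]'
python3 -c "
from h import *
togo([.448,-.1613,.037],-4.5)"
```

```text
t: 25.8
tool_pos: [0.4495, -0.162, 0.0491]
ee_rot: [2.301, 2.127, 0.006]
force: [0.2, 0.5, 0.7]
finger_gap: 0.0933
t 25.8 pos [ 0.4495 -0.162   0.0491] yang -4.5 gap 0.0933 F [0.2 0.5 0.7]
turn [ 0.1   0.03 -0.  ] shift now-axes [ 0.02 -0.04  0.3 ]
```

```bash
python3 -m handwheel '[[0.1,0,0,0.02,-0.04,0.25,-1],[0,0,0,0,0,0.1,-1],[0,0,0,0,0,0,-1]]'
python3 -c "
from h import *
togo([.448,-.1613,.037],-4.5)"
python3 -m handwheel '[[0,0,0,0,0,0,1],[0,0,0,0,0,0,1],[0,0,0,0,0,0,1],[0,0,0,0,0,0,1],[0,0,0,0,0,0,1]]' 30
python3 -m handwheel '[[0,0,0,0,0,0,1],[0,0,0,0,0,0,1]]'
```

```text
t: 26.1
tool_pos: [0.4496, -0.1613, 0.0362]
ee_rot: [2.304, 2.13, -0.001]
force: [-0.1, 0.2, -0.3]
finger_gap: 0.093
t 26.1 pos [ 0.4496 -0.1613  0.0362] yang -4.5 gap 0.093 F [-0.1  0.2 -0.3]
turn [ 0.03  0.04 -0.  ] shift now-axes [-0.   -0.04 -0.02]
t: 26.6
tool_pos: [0.451, -0.1618, 0.0383]
ee_rot: [2.302, 2.126, 0.002]
force: [-0.4, 0.5, -2.0]
finger_gap: 0.0609
t: 26.8
tool_pos: [0.451, -0.1618, 0.0383]
ee_rot: [2.302, 2.126, 0.002]
force: [-0.1, 0.8, 0.7]
finger_gap: 0.0613
```

Low jar held (61 mm). To carton3's −y cell.

```bash
python3 -m handwheel '[[0,0,0,0,0,-0.2,1],[0,0,0,0,0,-0.5,1],[0,0,0,0,0,-0.8,1],[0,0,0,0,0,-0.8,1],[0,0,0,0,0,-0.7,1]]'
python3 -m handwheel '[[0,0,0,0,0.2,-0.3,1],[0,0,0,-0.2,0.5,-0.1,1],[0,0,0,-0.3,0.8,0,1],[0,0,0,-0.3,0.9,0,1],[0,0,0,-0.3,0.7,0,1]]'
python3 -c "
from h import *
togo([.6182,-.2333,.15],-4.5)"
```

```text
t: 27.3
tool_pos: [0.4447, -0.1598, 0.1583]
ee_rot: [-2.301, -2.129, 0.011]
force: [0.5, 0.4, -3.4]
finger_gap: 0.0609
t: 27.8
tool_pos: [0.5628, -0.2126, 0.1797]
ee_rot: [-2.299, -2.131, 0.015]
force: [0.2, -0.1, -2.5]
finger_gap: 0.0612
t 27.8 pos [ 0.5628 -0.2126  0.1797] yang -4.3 gap 0.0612 F [ 0.2 -0.1 -2.5]
turn [-0.13  0.03  0.04] shift now-axes [-0.41  1.43  0.73]
```

```bash
python3 -m handwheel '[[-0.1,0,0.04,-0.2,0.6,0.1,1],[0,0,0,-0.15,0.5,0.2,1],[0,0,0,0,0.2,0.4,1],[0,0,0,0,0,0.4,1],[0,0,0,0,0,0.2,1]]'
python3 -c "
from h import *
togo([.6182,-.2333,.0435],-4.5)"
```

```text
t: 28.3
tool_pos: [0.6144, -0.2327, 0.1231]
ee_rot: [-2.307, -2.126, 0.009]
force: [0.2, 0.0, -3.6]
finger_gap: 0.0613
t 28.3 pos [ 0.6144 -0.2327  0.1231] yang -4.7 gap 0.0613 F [ 0.2  0.  -3.6]
turn [-0.08  0.01 -0.03] shift now-axes [-0.01  0.11  1.99]
```

```bash
python3 -m handwheel '[[-0.08,0,0,0,0.11,0.3,1],[0,0,0,0,0,0.5,1],[0,0,0,0,0,0.5,1],[0,0,0,0,0,0.1,1],[0,0,0,0,0,0,1]]'
python3 -c "
from h import *
togo([.6182,-.2333,.0435],-4.5)"
```

```text
t: 28.8
tool_pos: [0.6151, -0.2308, 0.062]
ee_rot: [-2.304, -2.128, 0.005]
force: [0.1, 0.3, -2.5]
finger_gap: 0.061
t 28.8 pos [ 0.6151 -0.2308  0.062 ] yang -4.5 gap 0.061 F [ 0.1  0.3 -2.5]
turn [-0.07 -0.01 -0.01] shift now-axes [-0.06  0.08  0.46]
```

```bash
python3 -m handwheel '[[-0.05,0,0,-0.06,0.08,0.12,1],[0,0,0,0,0,0.14,1],[0,0,0,0,0,0.12,1],[0,0,0,0,0,0.06,1],[0,0,0,0,0,0,1]]'
python3 -c "
from h import *
togo([.6182,-.2333,.0425],-4.5)"
```

```text
t: 29.3
tool_pos: [0.6202, -0.2342, 0.0462]
ee_rot: [2.306, 2.129, 0.005]
force: [1.0, -0.4, -3.1]
finger_gap: 0.061
t 29.3 pos [ 0.6202 -0.2342  0.0462] yang -4.6 gap 0.061 F [ 1.  -0.4 -3.1]
turn [ 0.05 -0.   -0.01] shift now-axes [ 0.02 -0.05  0.09]
```

```bash
python3 -m handwheel '[[0,0,0,0,0,0.08,1],[0,0,0,0,0,0.07,1]]'
python3 -m handwheel '[[0,0,0,0,0,0.06,1]]'
python3 -m handwheel '[[0,0,0,0,0,0.06,1]]'
```

```text
t: 29.5
tool_pos: [0.6208, -0.234, 0.0423]
ee_rot: [2.305, 2.128, 0.005]
force: [-6.5, 1.0, 16.0]
finger_gap: 0.0611
t: 29.6
tool_pos: [0.6208, -0.234, 0.0423]
ee_rot: [2.305, 2.128, 0.004]
force: [-5.6, 0.2, 10.6]
finger_gap: 0.061
t: 29.7
tool_pos: [0.6208, -0.2341, 0.0424]
ee_rot: [2.305, 2.127, 0.002]
force: [-4.5, 1.4, 7.5]
finger_gap: 0.0611
```

Contact at the expected 42.3 mm. Open, check, and rise.

```bash
python3 -m handwheel '[[0,0,0,0,0,0.05,0.4],[0,0,0,0,0,0.03,-0.2],[0,0,0,0,0,0.02,-1],[0,0,0,0,0,0,-1],[0,0,0,0,0,0,-1]]'
python3 -m handwheel '[[0,0,0,0,0,0,-1],[0,0,0,0,-0.05,0,-1]]'
python3 -m handwheel '[[0,0,0,0,0,-0.3,-1],[0,0,0,0,0,-0.6,-1],[0,0,0,0,0,-1,-1],[0,0,0,0,0,-1,-1],[0,0,0,0,0,-1,-1]]'
python3 -c "
from h import *
togo([.3955,.3134,.26],0)
for n in('top','side'):
  r=read_camera(n); cv2.imwrite(f'pics/p4{n}.png',cv2.resize(r['frame'],(800,600)))
"
```

```text
t: 30.2
tool_pos: [0.6228, -0.2343, 0.0425]
ee_rot: [2.301, 2.124, 0.006]
force: [0.5, 0.3, -0.2]
finger_gap: 0.0807
t: 30.4
tool_pos: [0.6216, -0.2342, 0.0423]
ee_rot: [2.3, 2.123, 0.008]
force: [0.3, -0.5, 0.0]
finger_gap: 0.0923
t: 30.9
tool_pos: [0.6155, -0.2327, 0.1985]
ee_rot: [-2.306, -2.131, 0.004]
force: [0.4, -0.2, 0.0]
finger_gap: 0.093
t 30.9 pos [ 0.6155 -0.2327  0.1985] yang -4.5 gap 0.093 F [ 0.4 -0.2  0. ]
turn [-0.03  0.01 -0.9 ] shift now-axes [13.18 -6.56 -1.53]
```

View pics/p4side.png

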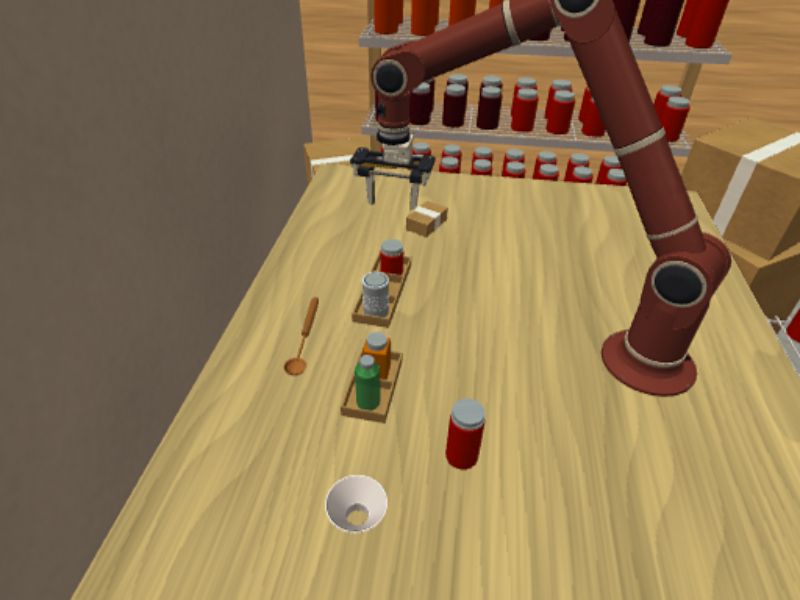

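Low jar is in place. On to the tall jar.

```bash
python3 -m handwheel '[[0,0,0,0.4,-0.4,-0.3,-1],[0,0,0,0.8,-0.6,-0.5,-1],[0,0,0,0.9,-0.6,-0.4,-1],[0,0,0,1,-0.5,-0.1,-1],[0,0,0,1,-0.5,0,-1]]'
python3 -m handwheel '[[0,0,0,1,-0.5,0,-1],[0,0,0,1,-0.5,0,-1],[0,0,0,1,-0.5,0,-1],[0,0,0,1,-0.5,0,-1],[0,0,0,1,-0.4,0,-1]]'
python3 -c "
from h import *
togo([.3955,.3134,.24],-4.5)"
```

```text
t: 31.5
tool_pos: [0.528, -0.0643, 0.2577]
ee_rot: [2.31, 2.101, 0.01]
force: [2.2, 1.3, 0.4]
finger_gap: 0.0933
t: 32.0
tool_pos: [0.4461, 0.1516, 0.2569]
ee_rot: [2.308, 2.096, 0.016]
force: [0.5, 0.4, -0.5]
finger_gap: 0.0929
t 32.0 pos [0.4461 0.1516 0.2569] yang -5.5 gap 0.0929 F [ 0.5  0.4 -0.5]
turn [ 0.28  0.1  -0.2 ] shift now-axes [ 3.91 -1.66  0.35]
```

```bash
python3 -m handwheel '[[0.2,0.1,-0.2,0.9,-0.4,0,-1],[0,0,0,0.9,-0.4,0.1,-1],[0,0,0,0.8,-0.4,0.1,-1],[0,0,0,0.6,-0.2,0.1,-1],[0,0,0,0.2,0,0,-1]]'
python3 -c "
from h import *
togo([.3955,.3134,.24],-4.5)"
```

```text
t: 32.5
tool_pos: [0.3944, 0.3028, 0.2462]
ee_rot: [2.291, 2.145, 0.015]
force: [-0.3, -0.7, 0.7]
finger_gap: 0.0932
t 32.5 pos [0.3944 0.3028 0.2462] yang -3.8 gap 0.0932 F [-0.3 -0.7  0.7]
turn [ 0.1  -0.05  0.15] shift now-axes [0.27 0.01 0.16]
```

```bash
python3 -m handwheel '[[0.1,-0.05,0,0.3,0,0.4,-1],[0,0,0,0,0,0.7,-1],[0,0,0,0,0,0.7,-1],[0,0,0,0,0,0.5,-1],[0,0,0,0,0,0,-1]]'
python3 -c "
from h import *
togo([.3955,.3134,.065],-4.5)"
```

```text
t: 33.0
tool_pos: [0.3997, 0.3135, 0.1537]
ee_rot: [2.292, 2.141, 0.007]
force: [0.7, 0.3, -0.4]
finger_gap: 0.0931
t 33.0 pos [0.3997 0.3135 0.1537] yang -3.9 gap 0.0931 F [ 0.7  0.3 -0.4]
turn [ 0.08 -0.    0.12] shift now-axes [-0.01 -0.12  2.22]
```

```bash
python3 -m handwheel '[[0.08,0,0,0,-0.12,0.3,-1],[0,0,0,0,0,0.6,-1],[0,0,0,0,0,0.6,-1],[0,0,0,0,0,0.5,-1],[0,0,0,0,0,0.1,-1]]'
python3 -c "
from h import *
togo([.3955,.3134,.065],-4.5)"
```

```text
t: 33.5
tool_pos: [0.3998, 0.3136, 0.071]
ee_rot: [2.301, 2.136, 0.015]
force: [-0.6, 0.1, 0.5]
finger_gap: 0.0927
t 33.5 pos [0.3998 0.3136 0.071 ] yang -4.3 gap 0.0927 F [-0.6  0.1  0.5]
turn [ 0.09 -0.07  0.04] shift now-axes [-0.01 -0.11  0.15]
```

```bash
python3 -m handwheel '[[0.09,-0.07,0,0,-0.11,0.12,-1],[0,0,0,0,0,0,-1]]'
python3 -m handwheel '[[0,0,0,0,0,0,1],[0,0,0,0,0,0,1],[0,0,0,0,0,0,1],[0,0,0,0,0,0,1],[0,0,0,0,0,0,1]]' 35
python3 -m handwheel '[[0,0,0,0,0,0,1],[0,0,0,0,0,0,1]]'
```

```text
t: 33.7
tool_pos: [0.3959, 0.3142, 0.0669]
ee_rot: [2.304, 2.136, 0.0]
force: [-0.8, 0.3, 1.0]
finger_gap: 0.0934
t: 34.2
tool_pos: [0.3976, 0.3156, 0.0698]
ee_rot: [2.304, 2.135, 0.01]
force: [0.1, 0.3, -2.5]
finger_gap: 0.0624
t: 34.4
tool_pos: [0.3976, 0.3156, 0.0698]
ee_rot: [2.304, 2.135, 0.01]
force: [0.4, 0.1, 0.0]
finger_gap: 0.0619
```

Tall jar held (62 mm). Lift high and carry to carton3's middle.

```bash
python3 -m handwheel '[[0,0,0,0,0,-0.2,1],[0,0,0,0,0,-0.5,1],[0,0,0,0,0,-0.8,1],[0,0,0,0,0,-1,1],[0,0,0,0,0,-1,1]]'
python3 -m handwheel '[[0,0,0,0,0,-1,1],[0,0,0,0,0,-0.7,1],[0,0,0,-0.3,0,-0.3,1],[0,0,0,-0.6,0.2,0,1],[0,0,0,-0.8,0.3,0,1]]'
python3 -c "
from h import *
togo([.625,-.1475,.28],-4.5)"
```

```text
t: 34.9
tool_pos: [0.3916, 0.3088, 0.2069]
ee_rot: [-2.303, -2.137, 0.031]
force: [0.6, 0.6, -4.2]
finger_gap: 0.0615
t: 35.4
tool_pos: [0.4034, 0.2442, 0.2961]
ee_rot: [-2.286, -2.149, 0.019]
force: [0.9, -0.7, -5.4]
finger_gap: 0.0615
t 35.4 pos [0.4034 0.2442 0.2961] yang -3.5 gap 0.0615 F [ 0.9 -0.7 -5.4]
turn [-0.13  0.07  0.2 ] shift now-axes [-9.43  6.14  0.39]
```

```bash
python3 -m handwheel '[[-0.1,0.07,0.1,-0.9,0.5,0,1],[0,0,0.1,-0.9,0.6,0,1],[0,0,0,-0.9,0.6,0,1],[0,0,0,-0.9,0.6,0,1],[0,0,0,-0.9,0.6,0,1]]'
python3 -m handwheel '[[0,0,0,-0.9,0.6,0,1],[0,0,0,-0.9,0.6,0,1],[0,0,0,-0.9,0.6,0,1],[0,0,0,-0.8,0.5,0,1],[0,0,0,-0.5,0.4,0,1]]'
python3 -c "
from h import *
togo([.625,-.1475,.24],-4.5)"
```

```text
t: 35.9
tool_pos: [0.5013, 0.0503, 0.2949]
ee_rot: [-2.293, -2.14, 0.016]
force: [0.9, 0.6, -4.4]
finger_gap: 0.0616
t: 36.4
tool_pos: [0.5951, -0.1287, 0.29]
ee_rot: [-2.291, -2.13, 0.033]
force: [0.3, 0.4, -5.6]
finger_gap: 0.062
t 36.4 pos [ 0.5951 -0.1287  0.29  ] yang -4.2 gap 0.062 F [ 0.3  0.4 -5.6]
turn [-0.28  0.07  0.06] shift now-axes [-0.41  0.81  1.23]
```

```bash
python3 -m handwheel '[[-0.25,0.07,0.06,-0.35,0.5,0.1,1],[0,0,0,-0.1,0.3,0.2,1],[0,0,0,0,0.1,0.4,1],[0,0,0,0,0,0.3,1],[0,0,0,0,0,0,1]]'
python3 -c "
from h import *
togo([.625,-.1475,.0738],-4.5)"
```

```text
t: 36.9
tool_pos: [0.6259, -0.1528, 0.2409]
ee_rot: [-2.301, -2.119, 0.018]
force: [-0.3, -0.6, -4.9]
finger_gap: 0.0619
t 36.9 pos [ 0.6259 -0.1528  0.2409] yang -4.7 gap 0.0619 F [-0.3 -0.6 -4.9]
turn [-0.2  -0.01 -0.04] shift now-axes [0.13 0.04 4.18]
```

```bash
python3 -m handwheel '[[-0.2,0,0,0.13,0.04,0.3,1],[0,0,0,0,0,0.5,1],[0,0,0,0,0,0.5,1],[0,0,0,0,0,0.2,1],[0,0,0,0,0,0,1]]'
python3 -c "
from h import *
togo([.625,-.1475,.0738],-4.5)"
```

```text
t: 37.4
tool_pos: [0.6255, -0.139, 0.1803]
ee_rot: [-2.295, -2.138, -0.002]
force: [-0.2, -0.1, -4.0]
finger_gap: 0.0619
t 37.4 pos [ 0.6255 -0.139   0.1803] yang -4.1 gap 0.0619 F [-0.2 -0.1 -4. ]
turn [-0.03 -0.05  0.09] shift now-axes [-0.22  0.01  2.66]
```

```bash
python3 -m handwheel '[[0,-0.05,0.08,-0.2,0,0.1,1],[0,0,0,0,0,0.4,1],[0,0,0,0,0,0.4,1],[0,0,0,0,0,0.1,1],[0,0,0,0,0,0,1]]'
python3 -c "
from h import *
togo([.625,-.1475,.0738],-4.5)"
```

```text
t: 37.9
tool_pos: [0.6281, -0.1488, 0.1448]
ee_rot: [2.302, 2.127, 0.005]
force: [-0.7, 0.0, -5.1]
finger_gap: 0.0619
t 37.9 pos [ 0.6281 -0.1488  0.1448] yang -4.5 gap 0.0619 F [-0.7  0.  -5.1]
turn [ 0.09  0.03 -0.01] shift now-axes [ 0.03 -0.09  1.77]
```

```bash
python3 -m handwheel '[[0.05,0,0,0.03,-0.09,0.2,1],[0,0,0,0,0,0.4,1],[0,0,0,0,0,0.4,1],[0,0,0,0,0,0.1,1],[0,0,0,0,0,0,1]]'
python3 -c "
from h import *
togo([.625,-.1475,.0738],-4.5)"
```

```text
t: 38.4
tool_pos: [0.6273, -0.1482, 0.1035]
ee_rot: [2.301, 2.123, 0.007]
force: [0.2, 0.6, -4.8]
finger_gap: 0.0616
t 38.4 pos [ 0.6273 -0.1482  0.1035] yang -4.6 gap 0.0616 F [ 0.2  0.6 -4.8]
turn [ 0.13  0.05 -0.02] shift now-axes [ 0.02 -0.07  0.74]
```

```bash
python3 -m handwheel '[[0.08,0.04,0,0.02,-0.07,0.15,1],[0,0,0,0,0,0.2,1],[0,0,0,0,0,0.2,1],[0,0,0,0,0,0.1,1],[0,0,0,0,0,0,1]]'
python3 -c "
from h import *
togo([.625,-.1475,.0738],-4.5)"
```

```text
t: 38.9
tool_pos: [0.6261, -0.1473, 0.0776]
ee_rot: [2.305, 2.126, 0.007]
force: [0.3, 1.0, -4.4]
finger_gap: 0.0616
t 38.9 pos [ 0.6261 -0.1473  0.0776] yang -4.6 gap 0.0616 F [ 0.3  1.  -4.4]
turn [ 0.09  0.01 -0.03] shift now-axes [-0.01 -0.03  0.1 ]
```

```bash
python3 -m handwheel '[[0.06,0,0,0,0,0.08,1],[0,0,0,0,0,0.07,1]]'
python3 -m handwheel '[[0,0,0,0,0,0.06,1]]'
python3 -m handwheel '[[0,0,0,0,0,0.06,1]]'
```

```text
t: 39.1
tool_pos: [0.6265, -0.1476, 0.0738]
ee_rot: [2.308, 2.127, 0.001]
force: [-7.4, -0.5, 16.5]
finger_gap: 0.0621
t: 39.2
tool_pos: [0.6266, -0.1476, 0.0739]
ee_rot: [2.308, 2.127, -0.0]
force: [-4.5, 0.5, 9.6]
finger_gap: 0.0622
t: 39.3
tool_pos: [0.6265, -0.1475, 0.0739]
ee_rot: [2.307, 2.126, -0.001]
force: [-4.2, 0.6, 7.9]
finger_gap: 0.0617
```

Contact at 73.8 mm, as predicted. Open, look, rise.

```bash
python3 -m handwheel '[[0,0,0,0,0,0.05,0.4],[0,0,0,0,0,0.03,-0.2],[0,0,0,0,0,0.02,-1],[0,0,0,0,0,0,-1],[0,0,0,0,0,0,-1]]'
python3 -m handwheel '[[0,0,0,0,0,0,-1],[0,0,0,0,-0.03,0,-1]]'
python3 -m handwheel '[[0,0,0,0,0,-0.3,-1],[0,0,0,0,0,-0.6,-1],[0,0,0,0,0,-0.9,-1],[0,0,0,0,0,-1,-1],[0,0,0,0,0,-1,-1]]'
python3 -m handwheel '[[0,0,0,0,0,-0.6,-1],[0,0,0,0,-0.5,-0.2,-1],[0,0,0,0,-0.9,0,-1],[0,0,0,0,-0.9,0,-1],[0,0,0,0,-0.9,0,-1]]'
python3 -m handwheel '[[0,0,0,0,-0.6,0,-1],[0,0,0,0,0,0,-1],[0,0,0,0,0,0,-1]]'
python3 - <<'E'
from h import *
for n in('top','side'):
  r=read_camera(n); cv2.imwrite(f'pics/p5{n}.png',cv2.resize(r['frame'],(800,600)))
  f=r["frame"]; c=f[155:250,175:355] if n=="top" else f[145:290,200:300]
  cv2.imwrite(f'pics/p5{n}z.png',cv2.resize(c,None,fx=4,fy=4,interpolation=cv2.INTER_CUBIC))
print(observe()["t"])
E
```

```text
t: 39.8
tool_pos: [0.6296, -0.1476, 0.0743]
ee_rot: [2.303, 2.122, 0.006]
force: [0.4, -0.4, 0.3]
finger_gap: 0.0817
t: 40.0
tool_pos: [0.6296, -0.1475, 0.0742]
ee_rot: [2.302, 2.121, 0.009]
force: [-0.3, -0.4, -0.4]
finger_gap: 0.0923
t: 40.5
tool_pos: [0.624, -0.1464, 0.2268]
ee_rot: [2.309, 2.13, -0.004]
force: [1.9, -0.6, 0.9]
finger_gap: 0.0928
t: 41.0
tool_pos: [0.5013, -0.1342, 0.2707]
ee_rot: [2.293, 2.118, 0.025]
force: [0.5, -0.5, 0.5]
finger_gap: 0.0932
t: 41.3
tool_pos: [0.4727, -0.1319, 0.2734]
ee_rot: [2.29, 2.115, 0.022]
force: [0.6, -0.1, -0.2]
finger_gap: 0.0929
41.4
```

View pics/p5topz.png

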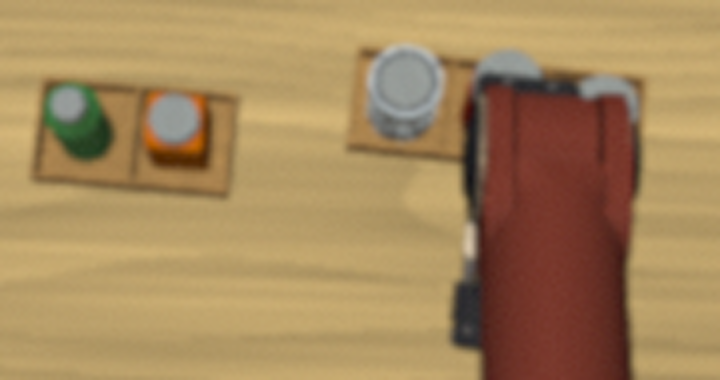

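View pics/p5sidez.png

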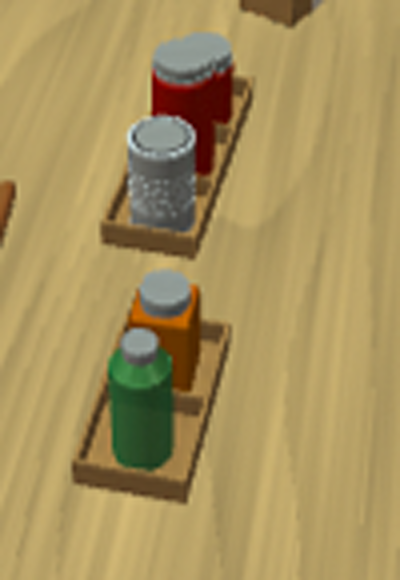

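View pics/p5side.png

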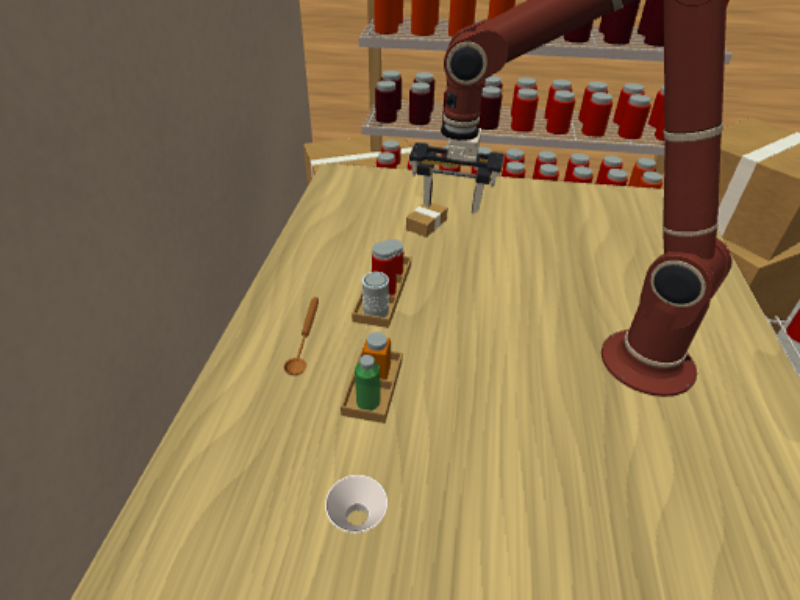

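All five are upright in the side view, with the funnel, lid box and spoon unmoved. The arm hides two lids from the top camera, so I'll shift it aside for the final measurement.

```bash
python3 -m handwheel '[[0,0,0,0.5,-0.1,0,-1],[0,0,0,0.9,-0.1,0,-1],[0,0,0,1,-0.1,0,-1],[0,0,0,1,0,0,-1],[0,0,0,0.9,0,0,-1]]'
python3 -m handwheel '[[0,0,0,0.6,0,0,-1],[0,0,0,0,0,0,-1],[0,0,0,0,0,0,-1],[0,0,0,0,0,0,-1],[0,0,0,0,0,0,-1]]'
python3 - <<'E'
from h import *
r=read_camera("top"); cv2.imwrite('pics/p6.png',cv2.resize(r["frame"],(800,600)))
f=r["frame"]
cv2.imwrite('pics/p6z.png',cv2.resize(f[155:210,175:345],None,fx=4,fy=4,interpolation=cv2.INTER_CUBIC))
E
```

```text
t: 41.9
tool_pos: [0.4828, 0.0398, 0.2712]
ee_rot: [2.305, 2.098, 0.028]
force: [0.2, -0.5, 1.1]
finger_gap: 0.0928
t: 42.4
tool_pos: [0.4887, 0.0703, 0.2706]
ee_rot: [2.298, 2.11, 0.034]
force: [0.5, -0.0, 0.2]
finger_gap: 0.0928
```

View pics/p6z.png

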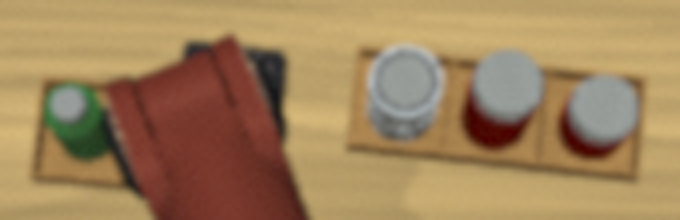

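View pics/p6.png

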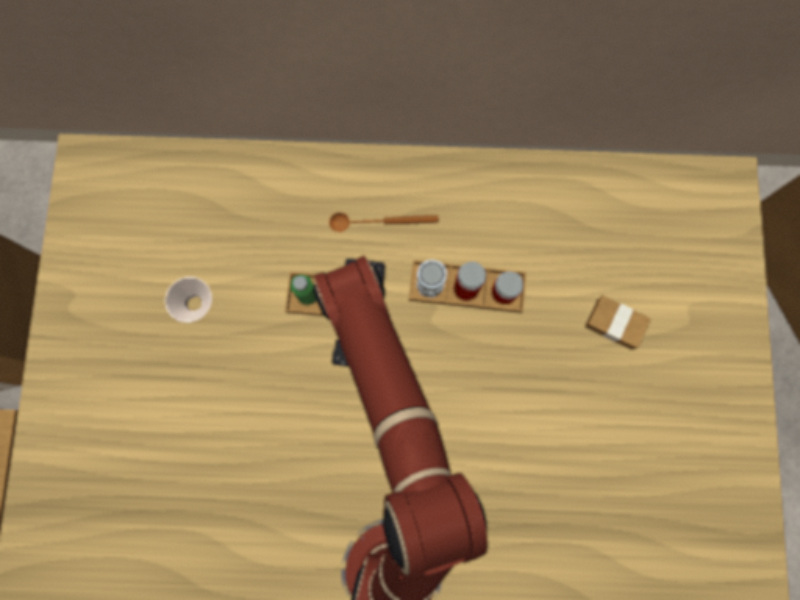

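Lid centres in the enlarged crops: bottle (68,102) and square (174,118), with can (404,81), tall (507,84) and low (604,108). Checking them against the cells at their placed heights.

Run:
```python
from h import *
C={"c2":(.5922,.1742,-3.13),"c3":(.625,-.1475,-4.5)}
for n,c,z,k in[("bottle",(68,102),.129,"c2"),("square",(174,118),.104,"c2"),("can",(404,81),.104,"c3"),("tall",(507,84),.139,"c3"),("low",(604,108),.089,"c3")]:
    p=px2w("top",((c[0]+.5)/4-.5+175,(c[1]+.5)/4-.5+155),z)[:2]; a=np.radians(C[k][2]); d=p-np.array(C[k][:2])
    print(n,p.round(4),"carton x,y mm",(1e3*np.array([np.cos(a)*d[0]+np.sin(a)*d[1],-np.sin(a)*d[0]+np.cos(a)*d[1]])).round(1))
s=observe(); print(s["t"],s["qd"].round(3),s["force"].round(1))
```

```text
bottle [0.5973 0.2195] carton x,y mm [ 2.6 45.5]
square [0.5925 0.1329] carton x,y mm [  2.5 -41.2]
can [ 0.6317 -0.0609] carton x,y mm [-0.1 86.8]
tall [ 0.6232 -0.1453] carton x,y mm [-1.9  2. ]
low [ 0.6177 -0.2335] carton x,y mm [ -0.5 -86.3]
42.45 [ 0.001 -0.005 -0.003  0.005 -0.004  0.001 -0.002] [-0.3  1.4  0. ]
```

All five are within 3 mm of their cell centres. Handing in.

```bash
python3 -c "
from workcell import *
print(hand_in())"
```

```text
the job is handed in; nothing more can be done
None
```

Both cartons are made up and the job was handed in at about 42 s of the 122 s allowed. The three-cell carton holds the can, the tall jar in the middle, and the low jar. The two-cell carton holds the square jar and the bottle.

- **Placement:** the last camera check put every item within about 3 mm of its cell centre. All stood upright with the arm clear. The funnel, lid box and spoon look unmoved in the pictures.
- **Setting down:** I pressed the bottle onto the carton floor more firmly than I wanted, about 35 N on the wrist. The square jar saw about 22 N and the other three at most 19 N. I backed off before opening for the square jar and the bottle, which lifted the tool about 1 mm. Both may therefore have been let go up to a millimetre above the floor.
- **Checks:** no check failed, and the two cameras agreed to about 2 mm.

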